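# Lay a breakfast place with an egg

## Task

Lay the breakfast place around the plate on the grey mat, with left, right and behind as seen from the robot's side and square to the mat: the knife to the right of the plate, centred alongside it with the blade pointing away; the egg cup straight behind the middle of the plate, holding the brown egg upright; the salt shaker (white body) straight to the left of the egg cup; and the green tumbler straight behind the knife, in line with the egg cup. Leave gaps of about 3 cm between plate and knife, plate and egg cup, and egg cup and salt, and stand everything upright on the mat. Leave the plate where it is, and do not disturb the pepper shaker, the jam jar or the white egg.

Things in the scene. Friction and masses are not known exactly. Their poses are not given: they have to be found in the camera images.
- mat: Grey place mat, fixed flat on the worktop, 310 mm deep (its x) by 350 mm wide (its y), 3 mm thick: its top is the surface at z = 0.003 m. Origin: centre of its underside. Its x axis points away from the robot (this is 'behind'), its y axis to the left; it may be turned up to 0.2 rad from the world axes.
- plate: White round side plate lying loose on the mat, 170 mm across its rim, 18 mm high, 0.4 kg; it is already in place and must stay there. Origin: centre of its underside, on the mat's top. Its x and y axes start parallel to those of the mat.
- knife: Table knife lying flat: black handle 80 x 15 mm, 9 mm high, x = -0.085 to -0.005 m; then a steel blade 18 mm wide, 3 mm thick, to its tip at x = +0.078. Origin: underside, near mid-length; x axis towards the tip, z up. 60 g, centre of mass about x = -0.02: grip there across the handle. At the start the tip points away from the robot within 0.9 rad.
- egg_cup: Blue ceramic egg cup, 44 mm high, standing on a 42 mm round foot; narrow stem (21 mm) at 10 to 16 mm height, bowl 47 mm across outside at the rim and 40 mm inside. Origin: centre of its underside, z up. An egg seated in it has its centre 55 mm above this origin (11 mm above the rim). Grip it across the bowl.
- brown_egg: Brown hen's egg, rigid, 44 mm across, 57 mm tall, 60 g, blunt end down in an end hole of a fixed wooden egg rack (190 x 70 mm, 22 mm high, 3 holes in a row 60 mm apart; the white egg is 120 mm off in the other end hole). Origin: centre of its widest circle, 26.5 mm above its lower end; z to its upper end; x at the start along the row: grip across the row.
- salt: Salt shaker: white ceramic body with a steel cap, 76 mm high, 38 mm diameter at the foot, 35 mm at the top of the body (55 mm up). Origin: centre of its underside, z up. 0.11 kg.
- tumbler: Green glass tumbler, open at the top, 85 mm high, 54 mm diameter at the foot, 62 mm at the rim, wall 3 mm, 0.18 kg. Origin: centre of its underside, z up.
- pepper: Pepper shaker, same shape and size as the salt shaker but all black, cap too. Not wanted: leave it where it stands. Origin: centre of its underside.
- jam_jar: Jar of dark red jam with a paper label and a brass-coloured lid, 72 mm high, 62 mm diameter. Not wanted: leave it where it stands. Origin: centre of its underside.
- white_egg: White hen's egg, same shape and size as the brown one, in another hole of the same rack. Not wanted: leave it there. Origin: centre of its widest circle.
There are look-alikes about, which are no part of the job. What is shaped like the tumbler but purple is not meant.

How it is judged (in metres and radians):
At the end, for the whole second after the job is handed in: All on the mat, upright, at rest, square to the plate: gaps 12 to 48 mm; cup within 18 mm of the middle line; knife centred to 25 mm, straight to 0.17 rad; salt and tumbler 108 to 170 mm behind plate centre; tumbler 98 to 150 mm right of it; egg seated; others unmoved (y of plate in the frame of knife between 0.106 and 0.142 m and x of plate in the frame of knife between -0.025 and 0.025 m and angle between the x axis of knife and the x axis of plate, either way round below 0.17 rad and x of egg_cup in the frame of plate between 0.121 and 0.157 m and y of egg_cup in the frame of plate between -0.018 and 0.018 m and horizontal distance between brown_egg and egg_cup below 0.008 m and angle between brown_egg's own z axis and vertical below 0.4 rad and z of brown_egg in the frame of egg_cup between 0.048 and 0.062 m and horizontal distance between salt and egg_cup between 0.055 and 0.09 m and y of salt in the frame of plate above 0.03 m and x of salt in the frame of plate between 0.108 and 0.17 m and y of tumbler in the frame of plate between -0.15 and -0.098 m and x of tumbler in the frame of plate between 0.108 and 0.17 m and height (world z) of knife between 0.001 and 0.007 m and angle between each of knife, egg_cup, salt, tumbler's own z axis and vertical below 0.1 rad and height (world z) of egg_cup between 0.001 and 0.007 m and height (world z) of salt between 0.001 and 0.007 m and height (world z) of tumbler between 0.001 and 0.007 m and linear speed of each of knife, egg_cup, brown_egg, salt, tumbler below 0.02 m/s and distance of plate from where it was at the start of the episode below 0.015 m and distance of each of pepper, jam_jar, white_egg from where it was at the start of the episode below 0.02 m); the robot touches nothing.
It fails at once if the plate is pushed more than 15 mm (distance of plate from where it was at the start of the episode above 0.015 m).
It fails at once if the pepper is moved more than 20 mm or knocked over (distance of pepper from where it was at the start of the episode above 0.02 m or angle between pepper's own z axis and vertical above 0.6 rad).
It fails at once if the jam jar is moved more than 20 mm or knocked over (distance of jam_jar from where it was at the start of the episode above 0.02 m or angle between jam_jar's own z axis and vertical above 0.6 rad).
It fails at once if the white egg is moved more than 20 mm or knocked over (distance of white_egg from where it was at the start of the episode above 0.02 m or angle between white_egg's own z axis and vertical above 0.6 rad).
It also fails if it takes over 141 s, if anything falls off the work surface, if the arm or the gripper's body presses on something with over 40 N, if the wrist force passes 120 N, or if a joint passes its speed limit or range.

## Robot

A 7-joint arm with a two-finger parallel gripper is mounted at the origin on the work surface. World frame = base frame: x ahead of the robot, y to its left, z up, the work surface at z = 0. Lengths are in mm, angles in rad, forces in N, time in s.
With the tool pointing down it reaches from about 400 to 875 mm from the base axis. Payload 4.4 kg.
Tool frame: the origin (TCP) lies midway between the tips of the shut fingers; the grasp point (between the pads) lies 19 mm behind it; z points along the fingers, y is the line along which they close (so a half turn about z gives the same grasp; the last joint's range is limited). The gripper opens to 85 mm and grips with 20 to 120 N. Pads are 22 mm wide; open, the fingers measure 114 mm over their backs; the gripper's body (76 mm by 85 mm) begins 54 mm behind the grasp point. The pads swing forward as they close: fully open they stand 13 mm farther back than shut.
Start: joints at [1.219, 0.628, 0.038, 1.517, -0.027, 0.996, -0.02], TCP at [183.279, -623.64, 231.313] pointing down, gripper open.
Joint ranges: [-3.06, 3.06], [-0.37, 2.12], [-1.25, 1.32], [0.18, 2.47], [-1.1, 4.24], [0.23, 1.98], [-2.94, 2.94]. Speed limits (rad/s): [2.57, 2.57, 3.14, 3.14, 3.14, 3.14, 3.14].

## Interface

Orientations are given as [roll, pitch, yaw] about the fixed x, y, z axes, in that order (R = Rz(yaw) Ry(pitch) Rx(roll)).
In Python, from cell import monitor, cams, ctrl gives the robot as it stands.
- The arm moves only by the tool drive_tool, never from a script. Its argument "motion" is a list of rows, each an object with "fingers": the opening, from 0 (shut) to 1 (fully open); "linear": the shift along the tool's x, y, z in m, a list of three; "twist": the turn about the tool's z in rad. In form: [{"fingers": fingers, "linear": [x, y, z], "twist": twist}, ...]. A call has 1 to 5 rows; each row shifts and turns the commanded pose from where the row before left it, along the tool's axes as they then stand; what a row does not reach is not made up. A row lasts 1/12 s, in which the tool goes at most 41.7 mm and 7.16 degrees, less where a joint would pass 70% of its speed; a pose out of reach is approached as far as the arm can. A call with a gripper value outside its range is refused whole. The fingers move at their own pace and stop on an object; the grip force is fixed at half the most. Time passes only in rows, so rows that do not move let the fingers close. It gives the time, the measured TCP pose, the force, the opening and the grip force at its end, in the units of the state.
- monitor.read_state(): the state, without advancing time (a new reading comes with each control period).
- cams.get_image(name): name is "side" or "top"; returns a dict with "color" (384x512x3 uint8, blue, green, red), "K" (3x3 intrinsics, pixels), "R" (3x3) and "t" (3): a world point X has camera coordinates R X + t. Camera axes: x right, y down, z forward; pixel columns grow to the right and rows downward; lengths in mm; the calibration is good to about 2 mm. A picture is of the moment at which its call begins. There is no depth.
- ctrl.finish_job(): hands the job in; it is judged then, once.
The state is a dict: "clock": time; "qpos": joint angles; "qd": joint speeds; "tau": joint torques, N m; "eef_pos": TCP position; "tool_rot": TCP orientation; "force": force on the tool from outside, world axes, zero at the start; "torque": the same for the moment, N m; "width": finger opening in mm; "gripper_force": force on a finger pad.
Only numpy, scipy, OpenCV 4.12 (cv2) and the standard library are available. Lean on these libraries where they do the work, as an engineer would, in place of code of your own. Each camera call takes 0.05 s, during which the arm holds its last target. There are 200 camera calls.

## Working session

There is one attempt and no reset: what is moved stays moved. The work goes in short steps, Python scripts to look and compute and a tool call to move; the robot and the scene stay as the last step left them, time stands still between calls to the robot, and variables do not carry over. Pictures are saved under pics/ and viewed, at most 14 in all, crops included, and the job is handed in when it is done.

Besides the shell and the picture viewer there is one more tool, called in YAML: its name, and indented under it one key for each argument. drive_tool: Moves the arm, as the interface text tells. Its arguments: {"type":"object","properties":{"motion":{"type":"array"}},"required":["motion"]}

```bash
mkdir -p pics; ls
python3 - <<'E'
from cell import monitor,cams
import cv2,numpy as np
s=monitor.read_state();print(s)
for n in("top","side"):
    d=cams.get_image(n);cv2.imwrite(f"pics/{n}0.png",d["color"]);np.savez(f"{n}.npz",**{k:d[k] for k in("K","R","t")})
    print(n,d["K"],d["R"],d["t"])
E
```

```text
pics
{'clock': 0.0, 'qpos': array([ 1.21919402,  0.62934736,  0.03844745,  1.51836183, -0.0269866 ,
        0.99630115, -0.02002639]), 'qd': array([-0.00083382, -0.0003725 ,  0.00119395, -0.0017449 ,  0.00096747,
        0.00117462, -0.00105462]), 'tau': array([-4.42141300e-04, -5.63404226e+01,  1.22624215e+00, -1.93441969e+01,
        1.11045488e-02,  1.06328301e-02, -2.26160603e-05]), 'eef_pos': array([ 183.09813565, -623.0294456 ,  230.39037079]), 'tool_rot': array([-3.13969357e+00,  3.95900066e-05,  2.85778941e-01]), 'force': array([ 0.41160259,  0.57489786, -0.54443634]), 'torque': array([ 0.00493453, -0.02831121, -0.00973424]), 'gripper_force': 0.0, 'width': 85.50785837661276}
top [[380.96146218   0.         249.65566847]
 [  0.         380.96146218 189.94459468]
 [  0.           0.           1.        ]] [[-0.00188249 -0.99982167 -0.01879029]
 [-0.98504469  0.00509138 -0.1722238 ]
 [ 0.17228876  0.01818507 -0.98487861]] [  27.91564092  481.99496087 1058.8583024 ]
side [[482.58219406   0.         256.85771589]
 [  0.         482.58219406 183.90545165]
 [  0.           0.           1.        ]] [[-0.73126353 -0.68185906 -0.01794061]
 [-0.42640839  0.47751679 -0.76821456]
 [ 0.532381   -0.55411726 -0.63994104]] [ 364.44077321  245.07685367 1193.05716536]
```

View pics/top0.png

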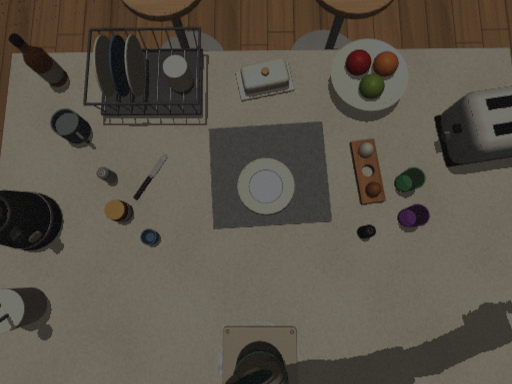

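View pics/side0.png

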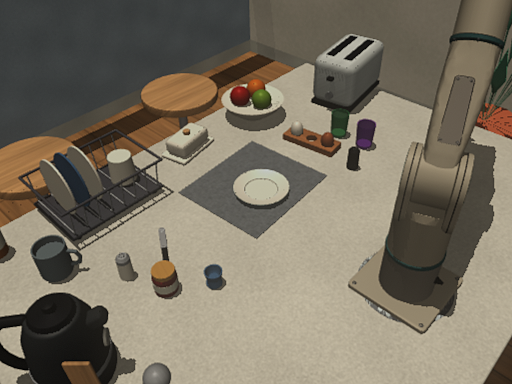

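The top view shows the mat around (268,175) and the plate at (266,186). On the left are the salt candidate (104,175), knife (150,177), jam jar (118,210) and egg cup (150,237). On the right are the egg rack (367,170) with the brown egg at (373,189) and the white egg at (367,149), the green tumbler (410,180), the purple one (413,215) and the pepper (366,232).

- **Shaker:** (104,175) has a pale body, while (366,232) is all black, so the first is the salt.
- **Tumbler:** (410,180) is green, (413,215) is purple, so the first is the one wanted.

I'll check both in an enlarged crop.

```bash
cat > h.py <<'E'
import cv2,numpy as np
C={n:dict(np.load(f"{n}.npz")) for n in("top","side")}
def plane(n,uv,z):
    c=C[n];o=-c["R"].T@c["t"];d=c["R"].T@np.linalg.solve(c["K"],[uv[0],uv[1],1]);return (o+d*(z-o[2])/d[2])[:2]
def proj(n,X):
    c=C[n];p=c["K"]@(c["R"]@np.array(X,float)+c["t"]);return p[:2]/p[2]
def blob(m,box):
    x0,y0,x1,y1=box;k=np.zeros(m.shape,np.uint8);k[y0:y1,x0:x1]=m[y0:y1,x0:x1]
    cs,_=cv2.findContours(k.astype(np.uint8),cv2.RETR_EXTERNAL,cv2.CHAIN_APPROX_NONE)
    return max(cs,key=cv2.contourArea)[:,0,:]
E
python3 - <<'E'
from h import *
t=cv2.imread("pics/top0.png");s=cv2.imread("pics/side0.png")
g=lambda im,x,y:cv2.resize(im[y:y+75,x:x+100],(400,300),interpolation=cv2.INTER_CUBIC)
f=lambda im:np.clip(im.astype(float)*1.4,0,255).astype(np.uint8)
cv2.imwrite("pics/crop1.png",f(np.vstack([np.hstack([g(t,85,155),g(t,340,135)]),np.hstack([g(s,110,225),g(s,280,95)])])))
E
```

```text
(no output)
```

View pics/crop1.png

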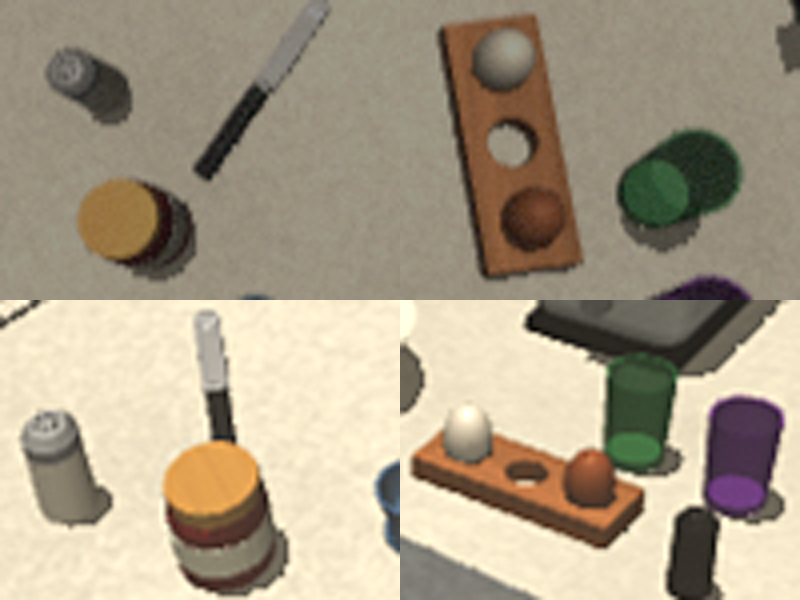

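Confirmed: the pale-bodied shaker with a steel cap and the green tumbler are the ones wanted. Now I'll measure.

```bash
cat > meas.py <<'E'
from h import *
t=cv2.imread("pics/top0.png");s=cv2.imread("pics/side0.png")
H={n:cv2.cvtColor(i,cv2.COLOR_BGR2HSV).astype(int) for n,i in(("top",t),("side",s))}
def m(n,h0,h1,s0=80,v0=0,v1=255):
    h=H[n];return (h[...,0]>=h0)&(h[...,0]<=h1)&(h[...,1]>=s0)&(h[...,2]>=v0)&(h[...,2]<=v1)
def tri(a,b):
    A=[];r=[]
    for n,uv in(("top",a),("side",b)):
        P=C[n]["K"]@np.c_[C[n]["R"],C[n]["t"]]
        for i in(0,1): q=uv[i]*P[2]-P[i];A.append(q[:3]);r.append(-q[3])
    return np.linalg.lstsq(np.array(A),np.array(r),rcond=None)[0]
np.set_printoptions(precision=1,suppress=True)
# mat
b=t.astype(int).mean(2)
for n,box in(("top",(200,115,340,235)),):
    edge=(H[n][...,1]<25)&(t.max(2)<110); c=blob(edge,box); r=cv2.minAreaRect(cv2.convexHull(c)); q=cv2.approxPolyDP(cv2.convexHull(c),8,True)[:,0]
    print("mat",r[1],[plane(n,p,3) for p in q], "ctr",np.mean([plane(n,p,3) for p in cv2.boxPoints(r)],0))
pl=(t.min(2)>120);c=blob(pl,(225,150,310,225));e=cv2.fitEllipse(cv2.convexHull(c));print("plate",e,plane("top",e[0],20))
w=H["side"];pl=(s.min(2)>120);c=blob(pl,(225,160,297,215));e=cv2.fitEllipse(cv2.convexHull(c));print("plate side",e,plane("side",e[0],20))
# egg cup
for n,box in(("top",(135,225,165,250)),("side",(195,255,230,300))):
    c=blob(m(n,95,125,90),box);e=cv2.fitEllipse(c);print("cup",n,e,cv2.boundingRect(c),[plane(n,e[0],z) for z in(22,44)])
# tumbler
for n,box in(("top",(390,160,430,200)),("side",(325,100,355,142))):
    c=blob(m(n,50,85,80),box);print("tumbler",n,cv2.boundingRect(c),cv2.minAreaRect(c))
    c=blob(m(n,50,85,80,75),box);e=cv2.fitEllipse(c);print(" bright",e,plane(n,e[0],4))
# eggs: rack vs egg via darkness
for n,box in(("top",(345,130,395,215)),("side",(280,120,345,160))):
    c=blob(m(n,3,15,110),box);r=cv2.minAreaRect(c);print("rack",n,r,[plane(n,p,22) for p in cv2.boxPoints(r)])
# knife
k=(t.max(2)<60);c=blob(k,(125,165,165,205));print("handle",cv2.minAreaRect(c),plane("top",cv2.minAreaRect(c)[0],9))
k=(t.min(2)>118)&(H["top"][...,1]<25);c=blob(k,(140,145,175,185));print("blade",cv2.minAreaRect(c),plane("top",cv2.minAreaRect(c)[0],3))
print("tip", [plane("top",p,3) for p in c[[c[:,1].argmin()]]])
print("salt guess",plane("top",(102.5,172.5),76))
print("egg guess", tri((340+133/4,135+217/4),(280+190/4,95+178/4)),tri((340+104/4,135+59/4),(280+68/4,95+134/4)))
print("salt tri",tri((102.5,172.5),(110+49/4,225+123/4)))
print(t[165:185:3,100:104].tolist(), s[265,125],s[150,352])
E
python3 meas.py
```

```text
mat (99.95497131347656, 118.0737075805664) [array([ 700.2, -193.2]), array([ 397.9, -212.2]), array([378.5, 132.3]), array([680.5, 152.1])] ctr [538.1 -31. ]Traceback (most recent call last):
  File "meas.py", line 18, in <module>
    pl=(t.min(2)>120);c=blob(pl,(225,150,310,225));e=cv2.fitEllipse(cv2.convexHull(c));print("plate",e,plane("top",e[0],20))
                        ~~~~^^^^^^^^^^^^^^^^^^^^^^
  File "h.py", line 10, in blob
    return max(cs,key=cv2.contourArea)[:,0,:]
           ~~~^^^^^^^^^^^^^^^^^^^^^^^^
ValueError: max() iterable argument is empty
```

```bash
sed -i 's/pl=(t.min(2)>120);/pl=(t.min(2)>90);/; s/k=(t.min(2)>118)&(H\["top"\]\[...,1\]<25)/k=(H["top"][...,1]<14)\&(t.min(2)>90)/' meas.py
python3 - <<'E'
import cv2
t=cv2.imread("pics/top0.png")
for p in((186,266),(186,245),(205,225),(160,160),(172,157),(172,150),(172,140),(240,175)):print(p,t[p].tolist())
E
python3 meas.py
```

```text
(186, 266) [117, 115, 114]
(186, 245) [102, 114, 112]
(205, 225) [60, 64, 65]
(160, 160) [86, 92, 94]
(172, 157) [52, 57, 58]
(172, 150) [90, 97, 101]
(172, 140) [91, 103, 107]
(240, 175) [91, 101, 110]
mat (99.95497131347656, 118.0737075805664) [array([ 700.2, -193.2]), array([ 397.9, -212.2]), array([378.5, 132.3]), array([680.5, 152.1])] ctr [538.1 -31. ]
plate ((265.4329833984375, 185.50076293945312), (54.925445556640625, 56.41543960571289), 89.09791564941406) [499. -20.]
plate side ((260.81549072265625, 186.26641845703125), (35.59716033935547, 55.600101470947266), 89.00125885009766) [499.9 -19.7]
cup top ((149.1522979736328, 236.86831665039062), (10.899032592773438, 14.081058502197266), 111.28736114501953) (142, 230, 17, 14) [array([349.2, 317.9]), array([348. , 311.7])]Traceback (most recent call last):
  File "meas.py", line 22, in <module>
    c=blob(m(n,95,125,90),box);e=cv2.fitEllipse(c);print("cup",n,e,cv2.boundingRect(c),[plane(n,e[0],z) for z in(22,44)])
                                 ~~~~~~~~~~~~~~^^^
cv2.error: OpenCV(4.12.0) /io/opencv/modules/imgproc/src/shapedescr.cpp:361: error: (-201:Incorrect size of input array) There should be at least 5 points to fit the ellipse in function 'fitEllipseNoDirect'
```

```bash
sed -i 's/m(n,95,125,90)/m(n,95,125,60)/; s/m(n,50,85,80,75)/m(n,50,85,80,90)/' meas.py
python3 - <<'E'
import re
p='meas.py';x=open(p).read()
x=x.replace('''print("blade",cv2.''','''print("blade",len(c),cv2.''')
open(p,'w').write(x)
E
python3 meas.py | tail -n +4
```

```text
cup top ((149.27304077148438, 236.6579132080078), (13.521550178527832, 17.233110427856445), 90.65721893310547) (141, 230, 18, 14) [array([349.8, 317.6]), array([348.6, 311.4])]
cup side ((212.72378540039062, 271.14788818359375), (12.956266403198242, 16.460512161254883), 81.44003295898438) (204, 265, 18, 14) [array([364.9, 304.1]), array([350.1, 315.6])]
tumbler top (395, 172, 22, 20) ((404.9482727050781, 182.12066650390625), (17.64105796813965, 19.869401931762695), 68.19859313964844)Traceback (most recent call last):
  File "meas.py", line 26, in <module>
    c=blob(m(n,50,85,80,90),box);e=cv2.fitEllipse(c);print(" bright",e,plane(n,e[0],4))
  File "h.py", line 10, in blob
    return max(cs,key=cv2.contourArea)[:,0,:]
           ~~~^^^^^^^^^^^^^^^^^^^^^^^^
ValueError: max() iterable argument is empty
```

```bash
python3 - <<'E'
p='meas.py';x=open(p).read()
a=x.index("    c=blob(m(n,50,85,80,90)");b=x.index("# eggs");x=x[:a]+x[b:]
x+='''
print("tum",plane("top",(403.75,183.25),4),plane("top",(414.5,177.5),85),plane("side",(338.25,132.5),4),plane("side",(340.25,112.5),85))
'''
open(p,'w').write(x)
from h import *
t=cv2.imread("pics/top0.png");s=cv2.imread("pics/side0.png")
def g(im,x,y,w,h,W,Hh): return cv2.resize(im[y:y+h,x:x+w],(W,Hh),interpolation=cv2.INTER_CUBIC)
f=lambda im,k:np.clip(im.astype(float)*k,0,255).astype(np.uint8)
a=np.hstack([g(t,125,220,50,37,400,296),g(t,130,150,50,37*1,400,296)])
b=np.hstack([g(s,187,255,50,37,400,296),g(t,85,155,50,37,400,296)])
cv2.imwrite("pics/crop2.png",f(np.vstack([a,b]),1.8))
E
python3 meas.py | tail -n +6
```

```text
tumbler top (395, 172, 22, 20) ((404.9482727050781, 182.12066650390625), (17.64105796813965, 19.869401931762695), 68.19859313964844)
tumbler side (332, 108, 17, 30) ((340.0, 122.5), (29.0, 16.0), 90.0)
rack top ((367.0888671875, 170.88551330566406), (64.43214416503906, 24.594919204711914), 78.9964599609375) [array([ 631. , -270.9]), array([ 645.1, -343.6]), array([ 453.4, -368.2]), array([ 439.9, -297.6])]
rack side ((312.1829833984375, 137.72421264648438), (57.14946746826172, 22.04131507873535), 21.03750991821289) [array([ 619.9, -254.8]), array([ 684.4, -373.5]), array([ 464. , -393.1]), array([ 415.1, -280.2])]
handle ((142.63601684570312, 187.2480010986328), (5.375871181488037, 27.511812210083008), 34.695152282714844) [497.7 347.7]
blade 6 ((163.50001525878906, 157.50001525878906), (2.8284268379211426, 1.4142134189605713), 45.0) [590.8 289.8]
tip [array([592.4, 294.5])]
salt guess [528.7 444. ]
egg guess [ 483.  -330.    38.4] [ 601.7 -315.5   37.6]
salt tri [530.4 446.2  72.6]
[[[94, 105, 112], [93, 105, 111], [90, 103, 108], [91, 102, 109]], [[75, 80, 83], [70, 75, 78], [65, 69, 71], [64, 68, 71]], [[73, 78, 81], [79, 84, 87], [74, 78, 81], [78, 82, 84]], [[69, 74, 76], [60, 61, 64], [78, 83, 84], [86, 91, 95]], [[55, 59, 59], [50, 54, 56], [52, 56, 56], [52, 57, 58]], [[91, 102, 109], [91, 104, 111], [79, 91, 97], [74, 83, 89]], [[88, 100, 106], [90, 102, 108], [88, 99, 105], [90, 103, 108]]] [69 79 84] [29 34 38]
tum [ 506.6 -432. ] [ 507.2 -431.1] [ 508.7 -431.9] [ 509.7 -432.5]
```

View pics/crop2.png

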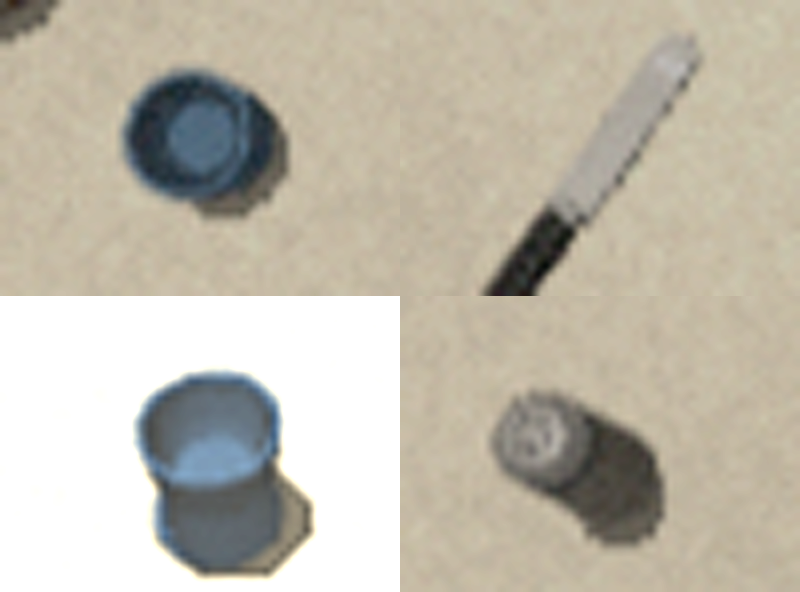

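Run:
```python
from h import *
np.set_printoptions(precision=1,suppress=True)
print("cup",plane("top",(148.06,236.3),44),plane("side",(212.7,271.3),44))
tip=plane("top",(165.8,154.5),3);he=plane("top",(135.9,199.1),5);bs=plane("top",(150.8,176.1),3);hc=plane("top",(142.64,187.25),9)
print("knife",tip,he,bs,hc,np.linalg.norm(tip-he),np.arctan2(*(tip-he)[::-1]))
print("salt",plane("top",(102,172.5),76),plane("side",(110+49/4-.4,225+123/4-.4),76))
print("jar",plane("top",(85+118/4,155+218/4),72),"purple",plane("side",(280+335/4,95+193/4),4),"pepper",plane("side",(280+295/4,95+215/4),76))
```

```text
cup [349.7 314.9] [349.8 316. ]
knife [600.2 283.1] [462.5 367.5] [533.  326.3] [497.7 347.7] 161.53288719363195 -0.5498874956983525
salt [528.7 445.4] [530.  447.7]
jar [423.2 404.8] purple [ 405.3 -435.5] pepper [ 361.4 -297.3]
```

drive_tool:
  motion:
    - {"fingers": 1,"linear": [0.035,0,0],"twist": 0.08}
    - {"fingers": 1,"linear": [0.035,0,0],"twist": 0.08}
    - {"fingers": 1,"linear": [0.035,0,0],"twist": 0.065}
    - {"fingers": 1,"linear": [0.035,0,0],"twist": 0}
    - {"fingers": 1,"linear": [0.035,0,0],"twist": 0}

```text
clock: 0.52
eef_pos: [357.3, -597.2, 230.9]
tool_rot: [-3.141, 0.0, 0.061]
force: [-0.3, -0.7, 0.1]
width: 85.7
gripper_force: 0.0
```

drive_tool:
  motion:
    - {"fingers": 1,"linear": [0.027,-0.026,0],"twist": 0}
    - {"fingers": 1,"linear": [0.027,-0.026,0],"twist": 0}
    - {"fingers": 1,"linear": [0.027,-0.026,0],"twist": 0}
    - {"fingers": 1,"linear": [0.027,-0.026,0],"twist": 0}
    - {"fingers": 1,"linear": [0.027,-0.026,0],"twist": 0}

```text
clock: 0.93
eef_pos: [483.4, -458.3, 230.8]
tool_rot: [-3.141, 0.001, 0.061]
force: [0.9, -0.0, 0.5]
width: 85.5
gripper_force: 0.0
```

drive_tool:
  motion:
    - {"fingers": 1,"linear": [0.025,-0.026,0.02],"twist": 0}
    - {"fingers": 1,"linear": [0,0,0.03],"twist": 0}
    - {"fingers": 1,"linear": [0,0,0.03],"twist": 0}
    - {"fingers": 1,"linear": [0,0,0],"twist": 0}
    - {"fingers": 1,"linear": [0,0,0],"twist": 0}

```text
clock: 1.35
eef_pos: [504.7, -431.8, 149.8]
tool_rot: [-3.139, 0.004, 0.06]
force: [0.3, -0.4, 0.9]
width: 85.4
gripper_force: 0.0
```

```bash
cat > go.py <<'E'
import sys,numpy as np
from cell import monitor
x,y,z,yaw=map(float,sys.argv[1:5]);s=monitor.read_state();p=s["eef_pos"];a=s["tool_rot"][2]
d=np.array([x,y])-p[:2];c,n=np.cos(a),np.sin(a)
print("at",np.round(p,1),"yaw",round(a,3),"tool dx,dy,dz",np.round([d@[c,n],d@[n,-c],p[2]-z],1),"twist",round((a-yaw+np.pi)%(2*np.pi)-np.pi,3),"w",round(s["width"],1))
E
python3 go.py 508 -432 36 0.061
```

```text
at [ 504.7 -431.8  149.8] yaw 0.06 tool dx,dy,dz [  3.3   0.4 113.8] twist -0.001 w 85.4
```

drive_tool:
  motion:
    - {"fingers": 1,"linear": [0.003,0,0.03],"twist": 0}
    - {"fingers": 1,"linear": [0,0,0.03],"twist": 0}
    - {"fingers": 1,"linear": [0,0,0.03],"twist": 0}
    - {"fingers": 1,"linear": [0,0,0.024],"twist": 0}
    - {"fingers": 1,"linear": [0,0,0],"twist": 0}

```text
clock: 1.77
eef_pos: [506.7, -431.7, 34.5]
tool_rot: [-3.138, 0.004, 0.059]
force: [-0.7, 0.4, -0.4]
width: 85.2
gripper_force: 0.0
```

drive_tool:
  motion:
    - {"fingers": 0.5,"linear": [0,0,0],"twist": 0}
    - {"fingers": 0.5,"linear": [0,0,0],"twist": 0}
    - {"fingers": 0.5,"linear": [0,0,0],"twist": 0}
    - {"fingers": 0.5,"linear": [0,0,0],"twist": 0}
    - {"fingers": 0.5,"linear": [0,0,0],"twist": 0}

```text
clock: 2.18
eef_pos: [510.4, -433.5, 40.6]
tool_rot: [3.139, -0.003, 0.061]
force: [-1.2, 2.3, 6.0]
width: 60.5
gripper_force: 63.8
```

drive_tool:
  motion:
    - {"fingers": 0.5,"linear": [0,0,0],"twist": 0}
    - {"fingers": 0.5,"linear": [0,0,-0.01],"twist": 0}
    - {"fingers": 0.5,"linear": [0,0,-0.025],"twist": 0}
    - {"fingers": 0.5,"linear": [0,0,-0.025],"twist": 0}
    - {"fingers": 0.5,"linear": [0,0,-0.025],"twist": 0}

```text
clock: 2.6
eef_pos: [509.0, -432.7, 124.6]
tool_rot: [3.141, -0.001, 0.061]
force: [0.1, -0.6, -1.6]
width: 60.9
gripper_force: 65.3
```

```bash
python3 go.py 645.8 -135.3 39 0.061
```

```text
at [ 509.  -432.7  124.6] yaw 0.061 tool dx,dy,dz [ 154.6 -288.6   85.6] twist -0.0 w 60.9
```

drive_tool:
  motion:
    - {"fingers": 0.5,"linear": [0,0,-0.025],"twist": 0}
    - {"fingers": 0.5,"linear": [0.005,-0.01,-0.02],"twist": 0}
    - {"fingers": 0.5,"linear": [0.013,-0.025,0],"twist": 0}
    - {"fingers": 0.5,"linear": [0.016,-0.03,0],"twist": 0}
    - {"fingers": 0.5,"linear": [0.016,-0.03,0],"twist": 0}

```text
clock: 3.02
eef_pos: [553.5, -334.8, 169.6]
tool_rot: [3.14, -0.003, 0.058]
force: [0.7, 0.1, -2.8]
width: 60.8
gripper_force: 65.3
```

drive_tool:
  motion:
    - {"fingers": 0.5,"linear": [0.016,-0.03,0],"twist": 0}
    - {"fingers": 0.5,"linear": [0.016,-0.03,0],"twist": 0}
    - {"fingers": 0.5,"linear": [0.016,-0.03,0],"twist": 0}
    - {"fingers": 0.5,"linear": [0.016,-0.03,0],"twist": 0}
    - {"fingers": 0.5,"linear": [0.016,-0.03,0],"twist": 0}

```text
clock: 3.43
eef_pos: [624.7, -178.6, 169.0]
tool_rot: [3.141, -0.002, 0.061]
force: [0.9, -0.4, -1.2]
width: 60.8
gripper_force: 65.3
```

drive_tool:
  motion:
    - {"fingers": 0.5,"linear": [0.015,-0.025,0],"twist": 0}
    - {"fingers": 0.5,"linear": [0.01,-0.019,0],"twist": 0}
    - {"fingers": 0.5,"linear": [0,0,0],"twist": 0}
    - {"fingers": 0.5,"linear": [0,0,0],"twist": 0}
    - {"fingers": 0.5,"linear": [0,0,0],"twist": 0}

```text
clock: 3.85
eef_pos: [646.0, -135.6, 168.3]
tool_rot: [3.14, -0.001, 0.06]
force: [0.1, -0.5, -2.2]
width: 60.6
gripper_force: 65.3
```

```bash
python3 go.py 645.8 -135.3 42 0.061
```

```text
at [ 646.  -135.6  168.3] yaw 0.06 tool dx,dy,dz [-1.000e-01 -3.000e-01  1.263e+02] twist -0.001 w 60.6
```

drive_tool:
  motion:
    - {"fingers": 0.5,"linear": [0,0,0.03],"twist": 0}
    - {"fingers": 0.5,"linear": [0,0,0.035],"twist": 0}
    - {"fingers": 0.5,"linear": [0,0,0.035],"twist": 0}
    - {"fingers": 0.5,"linear": [0,0,0.018],"twist": 0}
    - {"fingers": 0.5,"linear": [0,0,0],"twist": 0}

```text
clock: 4.27
eef_pos: [642.3, -135.8, 45.4]
tool_rot: [-3.141, 0.008, 0.058]
force: [-0.3, 0.9, -1.8]
width: 60.7
gripper_force: 64.9
```

drive_tool:
  motion:
    - {"fingers": 0.5,"linear": [0,0,0.003],"twist": 0}
    - {"fingers": 0.5,"linear": [0,0,0.002],"twist": 0}
    - {"fingers": 0.5,"linear": [0,0,0],"twist": 0}

```text
clock: 4.52
eef_pos: [647.1, -135.6, 46.0]
tool_rot: [3.14, -0.003, 0.06]
force: [-0.3, 0.0, -2.2]
width: 60.4
gripper_force: 64.9
```

drive_tool:
  motion:
    - {"fingers": 0.5,"linear": [0,0,0.002],"twist": 0}
    - {"fingers": 0.5,"linear": [0,0,0],"twist": 0}
    - {"fingers": 0.5,"linear": [0,0,0],"twist": 0}

```text
clock: 4.77
eef_pos: [646.5, -134.6, 43.1]
tool_rot: [3.141, -0.001, 0.061]
force: [0.5, -0.2, -2.3]
width: 60.6
gripper_force: 64.9
```

drive_tool:
  motion:
    - {"fingers": 0.5,"linear": [0,0,0.0015],"twist": 0}
    - {"fingers": 0.5,"linear": [0,0,0],"twist": 0}
    - {"fingers": 0.5,"linear": [0,0,0],"twist": 0}

```text
clock: 5.02
eef_pos: [647.0, -134.4, 42.9]
tool_rot: [3.141, -0.002, 0.061]
force: [-2.0, 0.7, 8.7]
width: 60.7
gripper_force: 64.9
```

drive_tool:
  motion:
    - {"fingers": 0.5,"linear": [0,0,0.0015],"twist": 0}
    - {"fingers": 0.5,"linear": [0,0,0],"twist": 0}
    - {"fingers": 0.5,"linear": [0,0,0],"twist": 0}

```text
clock: 5.27
eef_pos: [647.3, -134.4, 42.8]
tool_rot: [3.141, -0.003, 0.061]
force: [-4.4, 1.8, 18.2]
width: 60.3
gripper_force: 65.0
```

Contact. I'll release the tumbler, rise, and head for the cup.

drive_tool:
  motion:
    - {"fingers": 0.5,"linear": [0,0,-0.001],"twist": 0}
    - {"fingers": 1,"linear": [0,0,0],"twist": 0}
    - {"fingers": 1,"linear": [0,0,0],"twist": 0}
    - {"fingers": 1,"linear": [0,0,0],"twist": 0}
    - {"fingers": 1,"linear": [0,0,0],"twist": 0}

```text
clock: 5.68
eef_pos: [646.1, -134.5, 40.2]
tool_rot: [3.142, -0.0, 0.061]
force: [0.5, 1.1, -0.2]
width: 85.4
gripper_force: 0.0
```

drive_tool:
  motion:
    - {"fingers": 1,"linear": [0,0,-0.02],"twist": 0}
    - {"fingers": 1,"linear": [0,0,-0.03],"twist": 0}
    - {"fingers": 1,"linear": [0,0,-0.03],"twist": 0}
    - {"fingers": 1,"linear": [0,0,-0.03],"twist": 0}
    - {"fingers": 1,"linear": [0,0,0],"twist": 0}

```text
clock: 6.1
eef_pos: [650.1, -135.7, 156.6]
tool_rot: [3.139, -0.011, 0.061]
force: [1.7, -1.2, 0.7]
width: 85.2
gripper_force: 0.0
```

```bash
python3 go.py 349.8 315.5 14 0.061
```

```text
at [ 650.1 -135.7  156.6] yaw 0.061 tool dx,dy,dz [-272.5 -468.5  142.6] twist -0.0 w 85.2
```

drive_tool:
  motion:
    - {"fingers": 1,"linear": [-0.015,-0.025,0],"twist": 0}
    - {"fingers": 1,"linear": [-0.02,-0.035,0],"twist": 0}
    - {"fingers": 1,"linear": [-0.02,-0.035,0],"twist": 0}
    - {"fingers": 1,"linear": [-0.02,-0.035,0],"twist": 0}
    - {"fingers": 1,"linear": [-0.02,-0.035,0],"twist": 0}

```text
clock: 6.52
eef_pos: [540.1, 25.6, 150.1]
tool_rot: [-3.141, -0.0, 0.06]
force: [0.6, 1.4, 1.0]
width: 85.8
gripper_force: 0.0
```

drive_tool:
  motion:
    - {"fingers": 1,"linear": [-0.02,-0.035,0],"twist": 0}
    - {"fingers": 1,"linear": [-0.02,-0.035,0],"twist": 0}
    - {"fingers": 1,"linear": [-0.02,-0.035,0],"twist": 0}
    - {"fingers": 1,"linear": [-0.02,-0.035,0],"twist": 0}
    - {"fingers": 1,"linear": [-0.02,-0.035,0],"twist": 0}

```text
clock: 6.93
eef_pos: [429.7, 194.4, 150.2]
tool_rot: [-3.142, -0.0, 0.06]
force: [0.3, 0.5, -0.3]
width: 85.3
gripper_force: 0.0
```

drive_tool:
  motion:
    - {"fingers": 1,"linear": [-0.02,-0.035,0],"twist": 0}
    - {"fingers": 1,"linear": [-0.02,-0.035,0],"twist": 0}
    - {"fingers": 1,"linear": [-0.013,-0.022,0],"twist": 0}
    - {"fingers": 1,"linear": [0,0,0],"twist": 0}
    - {"fingers": 1,"linear": [0,0,0],"twist": 0}

```text
clock: 7.35
eef_pos: [371.3, 283.2, 150.1]
tool_rot: [-3.141, 0.0, 0.065]
force: [0.2, -0.4, -1.1]
width: 85.4
gripper_force: 0.0
```

```bash
python3 go.py 349.8 315.5 14 0.061
```

```text
at [371.3 283.2 150.1] yaw 0.065 tool dx,dy,dz [-19.4 -33.7 136.1] twist 0.004 w 85.4
```

drive_tool:
  motion:
    - {"fingers": 1,"linear": [-0.01,-0.017,0],"twist": 0}
    - {"fingers": 1,"linear": [-0.0095,-0.0165,0],"twist": 0.004}
    - {"fingers": 1,"linear": [0,0,0.02],"twist": 0}
    - {"fingers": 1,"linear": [0,0,0.03],"twist": 0}
    - {"fingers": 1,"linear": [0,0,0],"twist": 0}

```text
clock: 7.77
eef_pos: [349.8, 311.1, 96.9]
tool_rot: [3.136, 0.005, 0.055]
force: [0.4, 0.2, 0.3]
width: 85.6
gripper_force: 0.0
```

drive_tool:
  motion:
    - {"fingers": 1,"linear": [0,0,0],"twist": 0}
    - {"fingers": 1,"linear": [0,0,0],"twist": 0}

```text
clock: 7.93
eef_pos: [352.0, 313.1, 101.0]
tool_rot: [3.141, -0.001, 0.054]
force: [0.6, 0.8, 0.0]
width: 85.6
gripper_force: 0.0
```

```bash
python3 go.py 349.8 315.5 14 0.061
```

```text
at [352.  313.1 101. ] yaw 0.054 tool dx,dy,dz [-2.1 -2.6 87. ] twist -0.007 w 85.6
```

drive_tool:
  motion:
    - {"fingers": 1,"linear": [-0.002,-0.0025,0.02],"twist": -0.007}
    - {"fingers": 1,"linear": [0,0,0.025],"twist": 0}
    - {"fingers": 1,"linear": [0,0,0.025],"twist": 0}
    - {"fingers": 1,"linear": [0,0,0.016],"twist": 0}
    - {"fingers": 1,"linear": [0,0,0],"twist": 0}

```text
clock: 8.35
eef_pos: [348.4, 316.0, 16.5]
tool_rot: [3.141, 0.002, 0.062]
force: [0.5, 0.2, -0.1]
width: 85.7
gripper_force: 0.0
```

drive_tool:
  motion:
    - {"fingers": 0.3,"linear": [0,0,0],"twist": 0}
    - {"fingers": 0.3,"linear": [0,0,0],"twist": 0}
    - {"fingers": 0.3,"linear": [0,0,0],"twist": 0}
    - {"fingers": 0.3,"linear": [0,0,0],"twist": 0}
    - {"fingers": 0.3,"linear": [0,0,0],"twist": 0}

```text
clock: 8.77
eef_pos: [349.4, 316.9, 19.2]
tool_rot: [-3.139, -0.001, 0.063]
force: [-1.4, -2.0, 10.6]
width: 43.2
gripper_force: 59.2
```

drive_tool:
  motion:
    - {"fingers": 0.3,"linear": [0,0,0],"twist": 0}
    - {"fingers": 0.3,"linear": [0,0,0],"twist": 0}

```text
clock: 8.93
eef_pos: [349.4, 316.9, 19.2]
tool_rot: [-3.139, -0.001, 0.063]
force: [-0.3, -2.4, 10.6]
width: 43.0
gripper_force: 59.2
```

drive_tool:
  motion:
    - {"fingers": 0.3,"linear": [0,0,-0.01],"twist": 0}
    - {"fingers": 0.3,"linear": [0,0,-0.02],"twist": 0}
    - {"fingers": 0.3,"linear": [0,0,-0.03],"twist": 0}
    - {"fingers": 0.3,"linear": [0,0,-0.03],"twist": 0}
    - {"fingers": 0.3,"linear": [0,0,-0.01],"twist": 0}

```text
clock: 9.35
eef_pos: [349.9, 317.4, 121.5]
tool_rot: [-3.138, -0.003, 0.063]
force: [-0.3, -0.1, -0.1]
width: 43.1
gripper_force: 61.0
```

```bash
python3 go.py 638.2 -11.5 17 0.061
python3 - <<'E'
from h import *
from cell import cams
a=cams.get_image("side")["color"]; b=cams.get_image("top")["color"]
cv2.imwrite("pics/s1.png",a);cv2.imwrite("pics/t1.png",b)
cv2.imwrite("pics/v1.png",np.vstack([cv2.resize(a[90:290,100:400],(600,400))[:, :],cv2.resize(b[120:220,200:500],(600,200))]))
E
```

```text
at [349.9 317.4 121.5] yaw 0.063 tool dx,dy,dz [266.9 346.5 104.5] twist 0.002 w 43.1
```

View pics/v1.png

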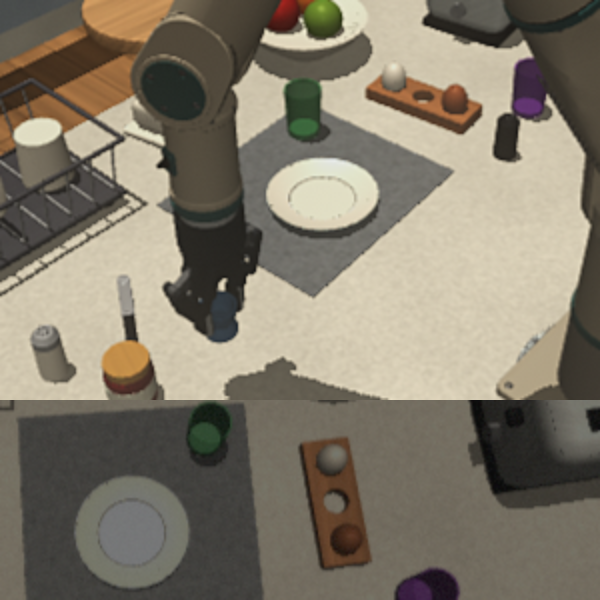

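The tumbler stands upright on the mat, behind and right of the plate, and the gripper holds the cup. Carrying the cup over.

drive_tool:
  motion:
    - {"fingers": 0.3,"linear": [0.015,0.02,0],"twist": 0}
    - {"fingers": 0.3,"linear": [0.02,0.026,0],"twist": 0}
    - {"fingers": 0.3,"linear": [0.02,0.026,0],"twist": 0}
    - {"fingers": 0.3,"linear": [0.02,0.026,0],"twist": 0}
    - {"fingers": 0.3,"linear": [0.02,0.026,0],"twist": 0}

```text
clock: 9.87
eef_pos: [451.2, 197.3, 116.5]
tool_rot: [3.141, 0.003, 0.064]
force: [1.1, -0.2, -0.8]
width: 43.1
gripper_force: 61.0
```

drive_tool:
  motion:
    - {"fingers": 0.3,"linear": [0.02,0.026,0],"twist": 0}
    - {"fingers": 0.3,"linear": [0.02,0.026,0],"twist": 0}
    - {"fingers": 0.3,"linear": [0.02,0.026,0],"twist": 0}
    - {"fingers": 0.3,"linear": [0.02,0.026,0],"twist": 0}
    - {"fingers": 0.3,"linear": [0.02,0.026,0],"twist": 0}

```text
clock: 10.28
eef_pos: [559.2, 73.9, 116.1]
tool_rot: [-3.141, 0.003, 0.063]
force: [0.1, 1.2, -0.1]
width: 43.3
gripper_force: 61.0
```

drive_tool:
  motion:
    - {"fingers": 0.3,"linear": [0.02,0.026,0],"twist": 0}
    - {"fingers": 0.3,"linear": [0.02,0.026,0],"twist": 0}
    - {"fingers": 0.3,"linear": [0.02,0.026,0],"twist": 0}
    - {"fingers": 0.3,"linear": [0,0,0],"twist": 0}
    - {"fingers": 0.3,"linear": [0,0,0],"twist": 0}

```text
clock: 10.7
eef_pos: [624.1, -1.5, 115.8]
tool_rot: [3.141, 0.003, 0.06]
force: [-0.9, 1.6, -1.7]
width: 43.1
gripper_force: 61.1
```

drive_tool:
  motion:
    - {"fingers": 0.3,"linear": [0,0,0],"twist": 0}
    - {"fingers": 0.3,"linear": [0,0,0],"twist": 0}

```text
clock: 10.87
eef_pos: [622.8, 3.0, 116.1]
tool_rot: [-3.14, 0.004, 0.065]
force: [-0.1, 0.3, -0.5]
width: 43.3
gripper_force: 61.1
```

```bash
python3 go.py 638.2 -11.5 22 0.061
```

```text
at [622.8   3.  116.1] yaw 0.065 tool dx,dy,dz [14.4 15.5 94.1] twist 0.004 w 43.3
```

drive_tool:
  motion:
    - {"fingers": 0.3,"linear": [0.0145,0.0155,0.02],"twist": 0.004}
    - {"fingers": 0.3,"linear": [0,0,0.03],"twist": 0}
    - {"fingers": 0.3,"linear": [0,0,0.025],"twist": 0}
    - {"fingers": 0.3,"linear": [0,0,0.012],"twist": 0}
    - {"fingers": 0.3,"linear": [0,0,0],"twist": 0}

```text
clock: 11.28
eef_pos: [636.3, -11.4, 26.8]
tool_rot: [-3.14, 0.008, 0.061]
force: [-0.1, 0.5, 0.2]
width: 43.0
gripper_force: 61.1
```

drive_tool:
  motion:
    - {"fingers": 0.3,"linear": [0,0,0.002],"twist": 0}
    - {"fingers": 0.3,"linear": [0,0,0],"twist": 0}
    - {"fingers": 0.3,"linear": [0,0,0],"twist": 0}

```text
clock: 11.53
eef_pos: [640.5, -12.8, 29.5]
tool_rot: [-3.141, -0.001, 0.06]
force: [0.2, -0.5, -0.6]
width: 43.3
gripper_force: 61.1
```

drive_tool:
  motion:
    - {"fingers": 0.3,"linear": [0,0,0.002],"twist": 0}
    - {"fingers": 0.3,"linear": [0,0,0],"twist": 0}
    - {"fingers": 0.3,"linear": [0,0,0],"twist": 0}

```text
clock: 11.78
eef_pos: [639.7, -13.1, 26.4]
tool_rot: [-3.141, 0.001, 0.06]
force: [0.3, -0.1, 0.1]
width: 43.3
gripper_force: 61.1
```

drive_tool:
  motion:
    - {"fingers": 0.3,"linear": [-0.001,-0.001,0.002],"twist": 0}
    - {"fingers": 0.3,"linear": [0,0,0],"twist": 0}
    - {"fingers": 0.3,"linear": [0,0,0],"twist": 0}

```text
clock: 12.03
eef_pos: [638.1, -12.1, 23.7]
tool_rot: [-3.141, 0.002, 0.06]
force: [0.1, -0.0, -1.1]
width: 43.1
gripper_force: 61.1
```

drive_tool:
  motion:
    - {"fingers": 0.3,"linear": [0,0,0.0015],"twist": 0}
    - {"fingers": 0.3,"linear": [0,0,0],"twist": 0}
    - {"fingers": 0.3,"linear": [0,0,0],"twist": 0}

```text
clock: 12.28
eef_pos: [638.6, -12.3, 22.6]
tool_rot: [-3.141, 0.001, 0.06]
force: [-0.9, -0.1, 1.8]
width: 43.4
gripper_force: 61.3
```

drive_tool:
  motion:
    - {"fingers": 0.3,"linear": [0,0,0.0015],"twist": 0}
    - {"fingers": 0.3,"linear": [0,0,0],"twist": 0}
    - {"fingers": 0.3,"linear": [0,0,0],"twist": 0}

```text
clock: 12.53
eef_pos: [639.2, -12.3, 22.4]
tool_rot: [-3.141, -0.0, 0.06]
force: [-2.1, -0.0, 9.0]
width: 43.3
gripper_force: 61.9
```

drive_tool:
  motion:
    - {"fingers": 0.3,"linear": [0,0,-0.0005],"twist": 0}
    - {"fingers": 1,"linear": [0,0,0],"twist": 0}
    - {"fingers": 1,"linear": [0,0,0],"twist": 0}
    - {"fingers": 1,"linear": [0,0,0],"twist": 0}
    - {"fingers": 1,"linear": [0,0,0],"twist": 0}

```text
clock: 12.95
eef_pos: [638.1, -12.2, 21.0]
tool_rot: [-3.141, 0.002, 0.06]
force: [0.1, 0.6, 0.5]
width: 85.0
gripper_force: 0.0
```

drive_tool:
  motion:
    - {"fingers": 1,"linear": [0,0,-0.015],"twist": 0}
    - {"fingers": 1,"linear": [0,0,-0.03],"twist": 0}
    - {"fingers": 1,"linear": [0,0,-0.03],"twist": 0}
    - {"fingers": 1,"linear": [0,0,-0.03],"twist": 0}
    - {"fingers": 1,"linear": [0,0,-0.03],"twist": 0}

```text
clock: 13.37
eef_pos: [638.2, -12.2, 157.3]
tool_rot: [-3.141, 0.002, 0.06]
force: [0.8, -0.1, -0.4]
width: 85.7
gripper_force: 0.0
```

drive_tool:
  motion:
    - {"fingers": 1,"linear": [0,-0.03,0],"twist": 0}
    - {"fingers": 1,"linear": [0,-0.03,0],"twist": 0}
    - {"fingers": 1,"linear": [0,-0.03,0],"twist": 0}
    - {"fingers": 1,"linear": [0,-0.03,0],"twist": 0}
    - {"fingers": 1,"linear": [0,-0.03,0],"twist": 0}

```text
clock: 13.78
eef_pos: [629.2, 138.9, 156.2]
tool_rot: [-3.141, 0.002, 0.059]
force: [0.7, 0.7, 0.8]
width: 85.7
gripper_force: 0.0
```

drive_tool:
  motion:
    - {"fingers": 1,"linear": [0,-0.03,0],"twist": 0}
    - {"fingers": 1,"linear": [0,-0.03,0],"twist": 0}
    - {"fingers": 1,"linear": [0,-0.03,0],"twist": 0}
    - {"fingers": 1,"linear": [0,-0.03,0],"twist": 0}
    - {"fingers": 1,"linear": [0,-0.03,0],"twist": 0}

```text
clock: 14.2
eef_pos: [620.1, 288.7, 156.1]
tool_rot: [-3.142, 0.002, 0.06]
force: [1.1, 0.0, 0.0]
width: 85.4
gripper_force: 0.0
```

drive_tool:
  motion:
    - {"fingers": 1,"linear": [0,0,0],"twist": -0.12}
    - {"fingers": 1,"linear": [0,0,0],"twist": -0.12}
    - {"fingers": 1,"linear": [0,0,0],"twist": -0.12}
    - {"fingers": 1,"linear": [0,0,0],"twist": -0.12}
    - {"fingers": 1,"linear": [0,0,0],"twist": -0.12}

```text
clock: 14.62
eef_pos: [620.4, 287.2, 156.0]
tool_rot: [-3.141, 0.002, 0.666]
force: [0.4, -0.7, 0.9]
width: 85.4
gripper_force: 0.0
```

drive_tool:
  motion:
    - {"fingers": 1,"linear": [0,0,0],"twist": -0.12}
    - {"fingers": 1,"linear": [0,0,0],"twist": -0.12}
    - {"fingers": 1,"linear": [0,0,0],"twist": -0.12}
    - {"fingers": 1,"linear": [0,0,0],"twist": -0.12}
    - {"fingers": 1,"linear": [0,0,0],"twist": -0.12}

```text
clock: 15.03
eef_pos: [620.5, 287.0, 156.0]
tool_rot: [-3.14, 0.001, 1.266]
force: [-0.9, -1.2, -0.2]
width: 85.4
gripper_force: 0.0
```

drive_tool:
  motion:
    - {"fingers": 1,"linear": [0,0,0],"twist": -0.12}
    - {"fingers": 1,"linear": [0,0,0],"twist": -0.12}
    - {"fingers": 1,"linear": [0,0,0],"twist": -0.12}
    - {"fingers": 1,"linear": [0,0,0],"twist": 0}
    - {"fingers": 1,"linear": [0,0,0],"twist": 0}

```text
clock: 15.45
eef_pos: [620.5, 286.9, 156.0]
tool_rot: [-3.139, -0.0, 1.616]
force: [0.1, 0.2, -0.6]
width: 85.6
gripper_force: 0.0
```

```bash
python3 go.py 529.5 446.5 21 1.632
```

```text
at [620.5 286.9 156. ] yaw 1.616 tool dx,dy,dz [163.6 -83.7 135. ] twist -0.016 w 85.6
```

drive_tool:
  motion:
    - {"fingers": 1,"linear": [0.03,-0.015,0],"twist": -0.016}
    - {"fingers": 1,"linear": [0.03,-0.015,0],"twist": 0}
    - {"fingers": 1,"linear": [0.03,-0.015,0],"twist": 0}
    - {"fingers": 1,"linear": [0.03,-0.015,0],"twist": 0}
    - {"fingers": 1,"linear": [0.03,-0.015,0],"twist": 0}

```text
clock: 15.87
eef_pos: [535.5, 433.5, 156.5]
tool_rot: [-3.14, -0.0, 1.632]
force: [0.9, 0.2, -0.1]
width: 85.6
gripper_force: 0.0
```

drive_tool:
  motion:
    - {"fingers": 1,"linear": [0.0136,-0.0087,0],"twist": 0}
    - {"fingers": 1,"linear": [0,0,0.015],"twist": 0}
    - {"fingers": 1,"linear": [0,0,0.015],"twist": 0}
    - {"fingers": 1,"linear": [0,0,0],"twist": 0}
    - {"fingers": 1,"linear": [0,0,0],"twist": 0}

```text
clock: 16.28
eef_pos: [527.0, 443.9, 125.8]
tool_rot: [-3.139, 0.002, 1.633]
force: [-0.5, 0.0, 0.7]
width: 85.4
gripper_force: 0.0
```

```bash
python3 go.py 529.5 446.5 23 1.632
```

```text
at [527.  443.9 125.8] yaw 1.633 tool dx,dy,dz [  2.4   2.7 102.8] twist 0.001 w 85.4
```

drive_tool:
  motion:
    - {"fingers": 1,"linear": [0.0024,0.0027,0.02],"twist": 0}
    - {"fingers": 1,"linear": [0,0,0.03],"twist": 0}
    - {"fingers": 1,"linear": [0,0,0.03],"twist": 0}
    - {"fingers": 1,"linear": [0,0,0.022],"twist": 0}
    - {"fingers": 1,"linear": [0,0,0],"twist": 0}

```text
clock: 16.7
eef_pos: [527.6, 444.9, 20.5]
tool_rot: [-3.135, 0.005, 1.634]
force: [-1.5, -0.4, -0.9]
width: 85.4
gripper_force: 0.0
```

drive_tool:
  motion:
    - {"fingers": 0.2,"linear": [0,0,0],"twist": 0}
    - {"fingers": 0.2,"linear": [0,0,0],"twist": 0}
    - {"fingers": 0.2,"linear": [0,0,0],"twist": 0}
    - {"fingers": 0.2,"linear": [0,0,0],"twist": 0}
    - {"fingers": 0.2,"linear": [0,0,0],"twist": 0}

```text
clock: 17.12
eef_pos: [531.0, 449.1, 27.2]
tool_rot: [3.139, -0.003, 1.635]
force: [1.4, 0.3, 7.2]
width: 34.1
gripper_force: 60.5
```

drive_tool:
  motion:
    - {"fingers": 0.2,"linear": [0,0,0],"twist": 0}
    - {"fingers": 0.2,"linear": [0,0,0],"twist": 0}
    - {"fingers": 0.2,"linear": [0,0,0],"twist": 0}

```text
clock: 17.37
eef_pos: [531.0, 449.1, 27.2]
tool_rot: [3.139, -0.003, 1.635]
force: [-0.0, -1.0, 7.5]
width: 34.0
gripper_force: 60.5
```

drive_tool:
  motion:
    - {"fingers": 0.2,"linear": [0,0,-0.01],"twist": 0}
    - {"fingers": 0.2,"linear": [0,0,-0.03],"twist": 0}
    - {"fingers": 0.2,"linear": [0,0,-0.03],"twist": 0}
    - {"fingers": 0.2,"linear": [0,0,-0.03],"twist": 0}
    - {"fingers": 0.2,"linear": [0,0,-0.03],"twist": 0}

```text
clock: 17.78
eef_pos: [529.1, 447.7, 156.7]
tool_rot: [-3.14, -0.0, 1.636]
force: [0.8, -0.6, -1.2]
width: 34.1
gripper_force: 59.9
```

```bash
python3 go.py 633.8 60.3 30 1.632
```

```text
at [529.1 447.7 156.7] yaw 1.636 tool dx,dy,dz [-393.4   79.3  126.7] twist 0.004 w 34.1
```

drive_tool:
  motion:
    - {"fingers": 0.2,"linear": [-0.02,0.004,0],"twist": 0}
    - {"fingers": 0.2,"linear": [-0.03,0.006,0],"twist": 0}
    - {"fingers": 0.2,"linear": [-0.03,0.006,0],"twist": 0}
    - {"fingers": 0.2,"linear": [-0.03,0.006,0],"twist": 0}
    - {"fingers": 0.2,"linear": [-0.03,0.006,0],"twist": 0}

```text
clock: 18.2
eef_pos: [566.5, 308.6, 155.5]
tool_rot: [-3.141, -0.0, 1.636]
force: [1.1, 0.6, -1.1]
width: 34.2
gripper_force: 59.9
```

drive_tool:
  motion:
    - {"fingers": 0.2,"linear": [-0.03,0.006,0],"twist": 0}
    - {"fingers": 0.2,"linear": [-0.03,0.006,0],"twist": 0}
    - {"fingers": 0.2,"linear": [-0.03,0.006,0],"twist": 0}
    - {"fingers": 0.2,"linear": [-0.03,0.006,0],"twist": 0}
    - {"fingers": 0.2,"linear": [-0.03,0.006,0],"twist": 0}

```text
clock: 18.62
eef_pos: [606.2, 160.8, 155.3]
tool_rot: [-3.14, -0.0, 1.636]
force: [0.0, 0.6, -1.1]
width: 34.4
gripper_force: 59.9
```

drive_tool:
  motion:
    - {"fingers": 0.2,"linear": [-0.03,0.006,0],"twist": 0}
    - {"fingers": 0.2,"linear": [-0.03,0.006,0],"twist": 0}
    - {"fingers": 0.2,"linear": [-0.03,0.006,0],"twist": 0}
    - {"fingers": 0.2,"linear": [0,0,0],"twist": 0}
    - {"fingers": 0.2,"linear": [0,0,0],"twist": 0}

```text
clock: 19.03
eef_pos: [630.4, 70.2, 155.0]
tool_rot: [-3.14, 0.001, 1.631]
force: [0.9, 1.1, -1.1]
width: 34.1
gripper_force: 60.0
```

drive_tool:
  motion:
    - {"fingers": 0.2,"linear": [0,0,0],"twist": 0}
    - {"fingers": 0.2,"linear": [0,0,0],"twist": 0}

```text
clock: 19.2
eef_pos: [629.6, 75.6, 154.8]
tool_rot: [-3.14, -0.002, 1.638]
force: [0.2, 0.5, -1.2]
width: 34.3
gripper_force: 60.0
```

```bash
python3 go.py 633.8 60 30 1.632
```

```text
at [629.6  75.6 154.8] yaw 1.638 tool dx,dy,dz [-15.9   3.2 124.8] twist 0.006 w 34.3
```

drive_tool:
  motion:
    - {"fingers": 0.2,"linear": [-0.016,0.003,0],"twist": 0.005}
    - {"fingers": 0.2,"linear": [0,0,0.03],"twist": 0}
    - {"fingers": 0.2,"linear": [0,0,0.03],"twist": 0}
    - {"fingers": 0.2,"linear": [0,0,0.03],"twist": 0}
    - {"fingers": 0.2,"linear": [0,0,0.025],"twist": 0}

```text
clock: 19.62
eef_pos: [632.9, 59.9, 37.8]
tool_rot: [-3.139, -0.001, 1.633]
force: [-1.5, -0.9, -0.5]
width: 34.4
gripper_force: 60.0
```

drive_tool:
  motion:
    - {"fingers": 0.2,"linear": [0,0,0.003],"twist": 0}
    - {"fingers": 0.2,"linear": [0,0,0.003],"twist": 0}
    - {"fingers": 0.2,"linear": [0,0,0],"twist": 0}
    - {"fingers": 0.2,"linear": [0,0,0],"twist": 0}

```text
clock: 19.95
eef_pos: [635.2, 58.7, 35.1]
tool_rot: [3.14, -0.001, 1.632]
force: [-0.1, 0.1, -0.3]
width: 34.4
gripper_force: 60.0
```

drive_tool:
  motion:
    - {"fingers": 0.2,"linear": [0,0,0.002],"twist": 0}
    - {"fingers": 0.2,"linear": [0,0,0],"twist": 0}
    - {"fingers": 0.2,"linear": [0,0,0],"twist": 0}

```text
clock: 20.2
eef_pos: [634.4, 57.9, 32.3]
tool_rot: [-3.142, -0.0, 1.631]
force: [1.1, 0.1, -1.6]
width: 34.5
gripper_force: 60.0
```

drive_tool:
  motion:
    - {"fingers": 0.2,"linear": [0.002,0,0.002],"twist": 0}
    - {"fingers": 0.2,"linear": [0,0,0],"twist": 0}
    - {"fingers": 0.2,"linear": [0,0,0],"twist": 0}

```text
clock: 20.45
eef_pos: [634.4, 59.4, 30.2]
tool_rot: [-3.142, 0.0, 1.63]
force: [-0.6, -2.0, 5.4]
width: 34.3
gripper_force: 60.6
```

drive_tool:
  motion:
    - {"fingers": 0.2,"linear": [0,0,0.0015],"twist": 0}
    - {"fingers": 0.2,"linear": [0,0,0],"twist": 0}
    - {"fingers": 0.2,"linear": [0,0,0],"twist": 0}

```text
clock: 20.7
eef_pos: [634.4, 59.3, 30.1]
tool_rot: [3.142, 0.001, 1.63]
force: [-2.3, -3.7, 15.6]
width: 34.4
gripper_force: 61.8
```

drive_tool:
  motion:
    - {"fingers": 0.2,"linear": [0,0,-0.001],"twist": 0}
    - {"fingers": 1,"linear": [0,0,0],"twist": 0}
    - {"fingers": 1,"linear": [0,0,0],"twist": 0}
    - {"fingers": 1,"linear": [0,0,0],"twist": 0}
    - {"fingers": 1,"linear": [0,0,0],"twist": 0}

```text
clock: 21.12
eef_pos: [633.4, 60.2, 28.4]
tool_rot: [-3.139, -0.001, 1.631]
force: [-0.3, -0.0, -0.5]
width: 80.5
gripper_force: 0.0
```

drive_tool:
  motion:
    - {"fingers": 1,"linear": [0,0,-0.015],"twist": 0}
    - {"fingers": 1,"linear": [0,0,-0.03],"twist": 0}
    - {"fingers": 1,"linear": [0,0,-0.03],"twist": 0}
    - {"fingers": 1,"linear": [0,0,-0.03],"twist": 0}
    - {"fingers": 0.4,"linear": [0,0,-0.015],"twist": 0}

```text
clock: 21.53
eef_pos: [635.6, 60.4, 152.3]
tool_rot: [3.138, -0.001, 1.631]
force: [0.7, 0.7, -0.1]
width: 75.5
gripper_force: 0.0
```

drive_tool:
  motion:
    - {"fingers": 0.4,"linear": [0.03,0.012,0],"twist": 0}
    - {"fingers": 0.4,"linear": [0.03,0.012,0],"twist": 0}
    - {"fingers": 0.4,"linear": [0.03,0.012,0],"twist": 0}
    - {"fingers": 0.4,"linear": [0.03,0.012,0],"twist": 0}
    - {"fingers": 0.4,"linear": [0.03,0.012,0],"twist": 0}

```text
clock: 21.95
eef_pos: [684.9, 214.8, 148.5]
tool_rot: [-3.14, -0.0, 1.631]
force: [0.8, -0.8, -0.2]
width: 34.2
gripper_force: 0.0
```

drive_tool:
  motion:
    - {"fingers": 0.4,"linear": [0.03,0.012,0],"twist": 0}
    - {"fingers": 0.4,"linear": [0.03,0.012,0],"twist": 0}
    - {"fingers": 0.4,"linear": [0,0,0],"twist": -0.12}
    - {"fingers": 0.4,"linear": [0,0,0],"twist": -0.12}
    - {"fingers": 0.4,"linear": [0,0,0],"twist": -0.12}

```text
clock: 22.37
eef_pos: [704.6, 275.8, 147.8]
tool_rot: [-3.139, -0.001, 1.999]
force: [-0.7, -0.1, -0.5]
width: 34.4
gripper_force: 0.0
```

drive_tool:
  motion:
    - {"fingers": 0.4,"linear": [0,0,0],"twist": -0.12}
    - {"fingers": 0.4,"linear": [0,0,0],"twist": -0.12}
    - {"fingers": 0.4,"linear": [0,0,0],"twist": -0.12}
    - {"fingers": 0.4,"linear": [0,0,0],"twist": -0.12}
    - {"fingers": 0.4,"linear": [0,0,0],"twist": -0.12}

```text
clock: 22.78
eef_pos: [704.9, 274.5, 148.1]
tool_rot: [-3.14, -0.002, 2.597]
force: [0.5, 0.4, 0.4]
width: 33.7
gripper_force: 0.0
```

drive_tool:
  motion:
    - {"fingers": 0.4,"linear": [0,0,0],"twist": 0}
    - {"fingers": 0.4,"linear": [0,0,0],"twist": 0}

```text
clock: 22.95
eef_pos: [704.9, 274.4, 148.2]
tool_rot: [-3.141, -0.002, 2.587]
force: [0.4, -0.1, 0.8]
width: 34.4
gripper_force: 0.0
```

```bash
python3 go.py 518 334.2 2 2.592
```

```text
at [704.9 274.4 148.2] yaw 2.587 tool dx,dy,dz [190.4 -47.5 146.2] twist -0.005 w 34.4
```

drive_tool:
  motion:
    - {"fingers": 0.4,"linear": [0.03,-0.0075,0],"twist": -0.005}
    - {"fingers": 0.4,"linear": [0.03,-0.0075,0],"twist": 0}
    - {"fingers": 0.4,"linear": [0.03,-0.0075,0],"twist": 0}
    - {"fingers": 0.4,"linear": [0.03,-0.0075,0],"twist": 0}
    - {"fingers": 0.4,"linear": [0.03,-0.0075,0],"twist": 0}

```text
clock: 23.37
eef_pos: [556.1, 320.7, 149.0]
tool_rot: [-3.141, -0.001, 2.592]
force: [0.3, 1.3, 0.2]
width: 34.2
gripper_force: 0.0
```

drive_tool:
  motion:
    - {"fingers": 0.4,"linear": [0.025,-0.0065,0],"twist": 0}
    - {"fingers": 0.4,"linear": [0.0154,-0.0035,0],"twist": 0}
    - {"fingers": 0.4,"linear": [0,0,0.03],"twist": 0}
    - {"fingers": 0.4,"linear": [0,0,0.03],"twist": 0}
    - {"fingers": 0.4,"linear": [0,0,0.03],"twist": 0}

```text
clock: 23.78
eef_pos: [518.0, 333.5, 59.0]
tool_rot: [3.14, -0.0, 2.593]
force: [1.1, -0.2, -0.2]
width: 34.3
gripper_force: 0.0
```

drive_tool:
  motion:
    - {"fingers": 0.4,"linear": [0,0,0.015],"twist": 0}
    - {"fingers": 0.4,"linear": [0,0,0],"twist": 0}
    - {"fingers": 0.4,"linear": [0,0,0],"twist": 0}
    - {"fingers": 0.4,"linear": [0,0,0],"twist": 0}
    - {"fingers": 0.4,"linear": [0,0,0],"twist": 0}

```text
clock: 24.2
eef_pos: [518.7, 333.8, 45.7]
tool_rot: [3.139, -0.0, 2.595]
force: [-0.2, 0.4, -0.1]
width: 34.3
gripper_force: 0.0
```

```bash
python3 go.py 518 334.2 2 2.592
python3 - <<'E'
from h import *
from cell import cams
a=cams.get_image("side")["color"]; b=cams.get_image("top")["color"]
cv2.imwrite("pics/s2.png",a);cv2.imwrite("pics/t2.png",b)
cv2.imwrite("pics/v2.png",np.hstack([cv2.resize(a[180:300,110:230],(400,400)),cv2.resize(b[130:220,110:200],(400,400))]))
E
```

```text
at [518.7 333.8  45.7] yaw 2.595 tool dx,dy,dz [ 0.8 -0.  43.7] twist 0.003 w 34.3
```

View pics/v2.png

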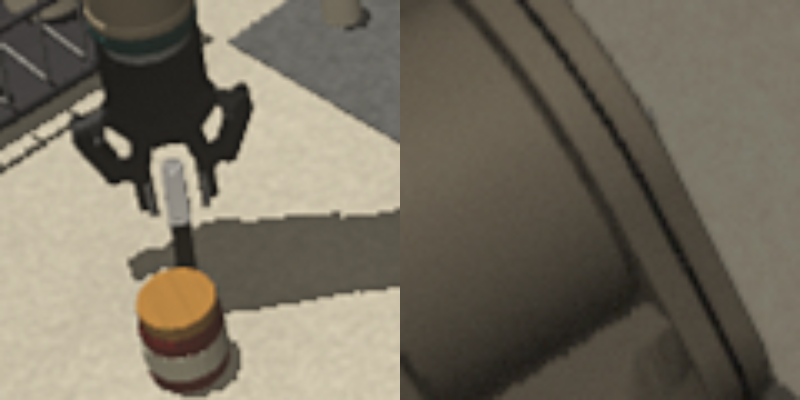

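The open fingers straddle the knife at about (177,190) in the crop. The jar is clear of them, so I'll go down and grip.

drive_tool:
  motion:
    - {"fingers": 0.4,"linear": [0.0008,0,0.013],"twist": 0}
    - {"fingers": 0.4,"linear": [0,0,0.012],"twist": 0}
    - {"fingers": 0.4,"linear": [0,0,0.01],"twist": 0}
    - {"fingers": 0.4,"linear": [0,0,0.006],"twist": 0}
    - {"fingers": 0.4,"linear": [0,0,0],"twist": 0}

```text
clock: 24.72
eef_pos: [515.6, 332.4, 0.7]
tool_rot: [-3.137, -0.003, 2.596]
force: [-0.5, 0.3, 0.0]
width: 34.0
gripper_force: 0.0
```

drive_tool:
  motion:
    - {"fingers": 0.4,"linear": [0,0,0.002],"twist": 0}
    - {"fingers": 0.4,"linear": [0,0,0],"twist": 0}
    - {"fingers": 0.4,"linear": [0,0,0],"twist": 0}
    - {"fingers": 0.4,"linear": [0,0,0],"twist": 0}

```text
clock: 25.05
eef_pos: [517.2, 333.6, 1.5]
tool_rot: [3.141, -0.001, 2.596]
force: [1.0, 0.3, 0.3]
width: 34.2
gripper_force: 0.0
```

drive_tool:
  motion:
    - {"fingers": 0,"linear": [0,0,0],"twist": 0}
    - {"fingers": 0,"linear": [0,0,0],"twist": 0}
    - {"fingers": 0,"linear": [0,0,0],"twist": 0}
    - {"fingers": 0,"linear": [0,0,0],"twist": 0}
    - {"fingers": 0,"linear": [0,0,0],"twist": 0}

```text
clock: 25.47
eef_pos: [517.4, 333.8, 1.9]
tool_rot: [3.141, -0.001, 2.596]
force: [-0.9, 0.1, 5.5]
width: 12.8
gripper_force: 59.7
```

drive_tool:
  motion:
    - {"fingers": 0,"linear": [0,0,-0.01],"twist": 0}
    - {"fingers": 0,"linear": [0,0,-0.025],"twist": 0}
    - {"fingers": 0,"linear": [0,0,-0.03],"twist": 0}
    - {"fingers": 0,"linear": [0,0,-0.03],"twist": 0}
    - {"fingers": 0,"linear": [0,0,-0.03],"twist": 0}

```text
clock: 25.88
eef_pos: [516.5, 332.8, 127.4]
tool_rot: [-3.14, -0.002, 2.596]
force: [0.3, -0.3, -0.4]
width: 12.9
gripper_force: 58.9
```

drive_tool:
  motion:
    - {"fingers": 0,"linear": [0,0,0],"twist": -0.1}
    - {"fingers": 0,"linear": [0,0,0],"twist": -0.1}
    - {"fingers": 0,"linear": [0,0,0],"twist": -0.1}
    - {"fingers": 0,"linear": [0,0,0],"twist": -0.1}
    - {"fingers": 0,"linear": [0,0,0],"twist": -0.1}

```text
clock: 26.3
eef_pos: [516.9, 332.7, 126.4]
tool_rot: [-3.141, -0.002, 3.101]
force: [0.5, -0.8, -0.7]
width: 12.9
gripper_force: 58.9
```

drive_tool:
  motion:
    - {"fingers": 0,"linear": [0,0,0],"twist": -0.1}
    - {"fingers": 0,"linear": [0,0,0],"twist": 0}
    - {"fingers": 0,"linear": [0,0,0],"twist": 0}

```text
clock: 26.55
eef_pos: [517.0, 332.8, 126.1]
tool_rot: [-3.142, -0.002, -3.091]
force: [0.2, 0.3, -0.5]
width: 12.9
gripper_force: 58.9
```

```bash
python3 go.py 487.2 -145.2 5 3.203
python3 - <<'E'
from h import *
from cell import cams
a=cams.get_image("side")["color"]; b=cams.get_image("top")["color"]
cv2.imwrite("pics/s3.png",a);cv2.imwrite("pics/t3.png",b)
cv2.imwrite("pics/v3.png",np.hstack([cv2.resize(a[110:290,90:310],(440,360)),cv2.resize(b[90:240,90:240],(360,360))]))
E
```

```text
at [517.  332.8 126.1] yaw -3.091 tool dx,dy,dz [  54.2 -475.9  121.1] twist -0.01 w 12.9
```

View pics/v3.png

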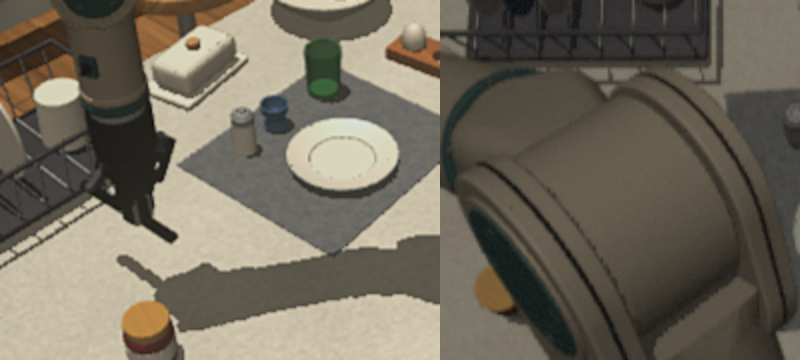

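The knife is held level, with its handle at (160,228) in the crop. The cup (274,112), salt (243,130) and tumbler (323,68) all stand upright on the mat. Carrying the knife over.

drive_tool:
  motion:
    - {"fingers": 0,"linear": [0.002,-0.02,0],"twist": -0.01}
    - {"fingers": 0,"linear": [0.0035,-0.03,0],"twist": 0}
    - {"fingers": 0,"linear": [0.0035,-0.03,0],"twist": 0}
    - {"fingers": 0,"linear": [0.0035,-0.03,0],"twist": 0}
    - {"fingers": 0,"linear": [0.0035,-0.03,0],"twist": 0}

```text
clock: 27.07
eef_pos: [509.6, 191.3, 126.2]
tool_rot: [-3.141, -0.001, -3.079]
force: [0.5, -0.9, -0.7]
width: 12.6
gripper_force: 59.0
```

drive_tool:
  motion:
    - {"fingers": 0,"linear": [0.0035,-0.03,0],"twist": 0}
    - {"fingers": 0,"linear": [0.0035,-0.03,0],"twist": 0}
    - {"fingers": 0,"linear": [0.0035,-0.03,0],"twist": 0}
    - {"fingers": 0,"linear": [0.0035,-0.03,0],"twist": 0}
    - {"fingers": 0,"linear": [0.0035,-0.03,0],"twist": 0}

```text
clock: 27.48
eef_pos: [501.9, 40.4, 126.3]
tool_rot: [-3.141, -0.001, -3.079]
force: [-0.1, -0.3, -0.4]
width: 12.8
gripper_force: 59.0
```

drive_tool:
  motion:
    - {"fingers": 0,"linear": [0.0035,-0.03,0],"twist": 0}
    - {"fingers": 0,"linear": [0.0035,-0.03,0],"twist": 0}
    - {"fingers": 0,"linear": [0.0035,-0.03,0],"twist": 0}
    - {"fingers": 0,"linear": [0.0035,-0.03,0],"twist": 0}
    - {"fingers": 0,"linear": [0.0035,-0.03,0],"twist": 0}

```text
clock: 27.9
eef_pos: [494.0, -110.5, 126.3]
tool_rot: [-3.141, -0.001, -3.079]
force: [0.5, -0.3, -0.9]
width: 12.9
gripper_force: 59.0
```

drive_tool:
  motion:
    - {"fingers": 0,"linear": [0.0035,-0.03,0],"twist": 0}
    - {"fingers": 0,"linear": [0,0,0],"twist": 0}
    - {"fingers": 0,"linear": [0,0,0],"twist": 0}
    - {"fingers": 0,"linear": [0,0,0],"twist": 0}

```text
clock: 28.23
eef_pos: [492.8, -138.6, 126.2]
tool_rot: [3.141, -0.001, -3.078]
force: [-0.5, 0.4, -0.9]
width: 13.0
gripper_force: 59.0
```

```bash
python3 go.py 487.2 -145.2 5 3.203
python3 - <<'E'
from h import *
from cell import cams
a=cams.get_image("side")["color"]; b=cams.get_image("top")["color"]
cv2.imwrite("pics/s4.png",a);cv2.imwrite("pics/t4.png",b)
cv2.imwrite("pics/v4.png",np.hstack([cv2.resize(a[110:250,170:390],(440,280)),cv2.resize(b[110:250,200:340],(360,280))]))
E
```

```text
at [ 492.8 -138.6  126.2] yaw -3.078 tool dx,dy,dz [  6.   -6.2 121.2] twist 0.002 w 13.0
```

View pics/v4.png

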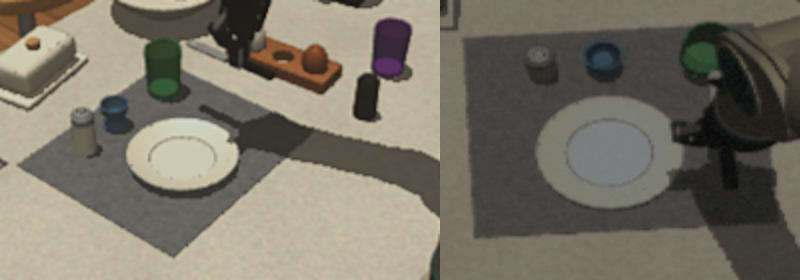

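The knife hangs right of the plate and parallel to it, with the handle towards the robot. The cup (603,60), salt (540,62) and tumbler (705,50) stand in a row. Lowering it now.

drive_tool:
  motion:
    - {"fingers": 0,"linear": [0.006,-0.006,0.015],"twist": 0.002}
    - {"fingers": 0,"linear": [0,0,0.03],"twist": 0}
    - {"fingers": 0,"linear": [0,0,0.03],"twist": 0}
    - {"fingers": 0,"linear": [0,0,0.025],"twist": 0}
    - {"fingers": 0,"linear": [0,0,0.01],"twist": 0}

```text
clock: 28.75
eef_pos: [485.5, -143.7, 13.5]
tool_rot: [3.14, -0.005, -3.077]
force: [-0.3, 0.0, -0.1]
width: 12.6
gripper_force: 59.0
```

drive_tool:
  motion:
    - {"fingers": 0,"linear": [0,0,0],"twist": 0}
    - {"fingers": 0,"linear": [0,0,0],"twist": 0}
    - {"fingers": 0,"linear": [0,0,0],"twist": 0}
    - {"fingers": 0,"linear": [0,0,0.003],"twist": 0}
    - {"fingers": 0,"linear": [0,0,0],"twist": 0}

```text
clock: 29.17
eef_pos: [487.6, -145.8, 13.9]
tool_rot: [-3.141, 0.0, -3.08]
force: [-0.7, -0.6, -0.7]
width: 12.8
gripper_force: 59.0
```

```bash
python3 go.py 487.2 -145.2 5 3.203
```

```text
at [ 487.6 -145.8   13.9] yaw -3.08 tool dx,dy,dz [0.3 0.6 8.9] twist 0.0 w 12.8
```

drive_tool:
  motion:
    - {"fingers": 0,"linear": [0,0,0.003],"twist": 0}
    - {"fingers": 0,"linear": [0,0,0.002],"twist": 0}
    - {"fingers": 0,"linear": [0,0,0],"twist": 0}
    - {"fingers": 0,"linear": [0,0,0],"twist": 0}

```text
clock: 29.5
eef_pos: [486.8, -145.6, 8.0]
tool_rot: [3.141, -0.002, -3.08]
force: [-0.4, -0.1, -0.8]
width: 12.7
gripper_force: 59.0
```

drive_tool:
  motion:
    - {"fingers": 0,"linear": [0,0,0.002],"twist": 0}
    - {"fingers": 0,"linear": [0,0,0],"twist": 0}
    - {"fingers": 0,"linear": [0,0,0],"twist": 0}
    - {"fingers": 0,"linear": [0,0,0],"twist": 0}

```text
clock: 29.83
eef_pos: [486.8, -145.5, 6.0]
tool_rot: [3.141, -0.002, -3.079]
force: [0.1, 1.0, -0.5]
width: 12.8
gripper_force: 59.0
```

drive_tool:
  motion:
    - {"fingers": 0,"linear": [0,0,0.0015],"twist": 0}
    - {"fingers": 0,"linear": [0,0,0],"twist": 0}
    - {"fingers": 0,"linear": [0,0,0],"twist": 0}

```text
clock: 30.08
eef_pos: [487.0, -145.6, 4.8]
tool_rot: [-3.142, -0.001, -3.079]
force: [-0.6, 0.2, 3.4]
width: 13.0
gripper_force: 59.5
```

drive_tool:
  motion:
    - {"fingers": 0.35,"linear": [0,0,0],"twist": 0}
    - {"fingers": 0.35,"linear": [0,0,0],"twist": 0}
    - {"fingers": 0.35,"linear": [0,0,0],"twist": 0}
    - {"fingers": 0.35,"linear": [0,0,0],"twist": 0}

```text
clock: 30.42
eef_pos: [486.8, -145.5, 4.4]
tool_rot: [3.141, -0.002, -3.08]
force: [0.5, 0.4, 0.1]
width: 30.0
gripper_force: 0.0
```

drive_tool:
  motion:
    - {"fingers": 0.35,"linear": [0,0,-0.015],"twist": 0}
    - {"fingers": 0.35,"linear": [0,0,-0.03],"twist": 0}
    - {"fingers": 0.35,"linear": [0,0,-0.03],"twist": 0}
    - {"fingers": 0.35,"linear": [0,0,-0.03],"twist": 0}
    - {"fingers": 1,"linear": [0,0,-0.03],"twist": 0}

```text
clock: 30.83
eef_pos: [486.6, -145.4, 140.7]
tool_rot: [3.141, -0.002, -3.079]
force: [0.9, -0.6, -0.4]
width: 41.1
gripper_force: 0.0
```

drive_tool:
  motion:
    - {"fingers": 1,"linear": [0,0,0],"twist": 0}
    - {"fingers": 1,"linear": [0,0,0],"twist": 0}
    - {"fingers": 1,"linear": [0,0,0],"twist": 0}

```text
clock: 31.08
eef_pos: [486.5, -145.9, 139.2]
tool_rot: [3.142, -0.002, -3.08]
force: [-0.6, 0.0, -0.9]
width: 76.9
gripper_force: 0.0
```

```bash
python3 go.py 483 -330 22 3.27
```

```text
at [ 486.5 -145.9  139.2] yaw -3.08 tool dx,dy,dz [  14.9 -183.6  117.2] twist -0.067 w 76.9
```

drive_tool:
  motion:
    - {"fingers": 1,"linear": [0.002,-0.03,0],"twist": 0}
    - {"fingers": 1,"linear": [0.003,-0.03,0],"twist": 0}
    - {"fingers": 1,"linear": [0.003,-0.03,0],"twist": 0}
    - {"fingers": 1,"linear": [0.003,-0.03,0],"twist": 0}
    - {"fingers": 1,"linear": [0.002,-0.03,0],"twist": 0}

```text
clock: 31.5
eef_pos: [481.9, -297.0, 137.7]
tool_rot: [3.14, -0.005, -3.079]
force: [0.6, -0.2, -0.1]
width: 85.5
gripper_force: 0.0
```

drive_tool:
  motion:
    - {"fingers": 1,"linear": [0.002,-0.02,0],"twist": -0.03}
    - {"fingers": 1,"linear": [0,-0.0136,0],"twist": -0.031}
    - {"fingers": 1,"linear": [0,0,0],"twist": 0}
    - {"fingers": 1,"linear": [0,0,0],"twist": 0}
    - {"fingers": 1,"linear": [0,0,0],"twist": 0}

```text
clock: 31.92
eef_pos: [483.6, -327.7, 138.6]
tool_rot: [3.139, -0.003, -3.017]
force: [-0.4, 0.4, 0.7]
width: 85.3
gripper_force: 0.0
```

```bash
python3 go.py 483 -330 21 3.264;  python3 - <<'E'
from h import *
from cell import cams
a=cams.get_image("side")["color"]; b=cams.get_image("top")["color"]
cv2.imwrite("pics/s5.png",a);cv2.imwrite("pics/t5.png",b)
cv2.imwrite("pics/v5.png",np.hstack([cv2.resize(a[80:170,270:390],(480,360),interpolation=2),cv2.resize(b[120:240,200:300],(300,360),interpolation=2)]))
E
```

```text
at [ 483.6 -327.7  138.6] yaw -3.017 tool dx,dy,dz [  0.9  -2.2 117.6] twist 0.002 w 85.3
```

View pics/v5.png

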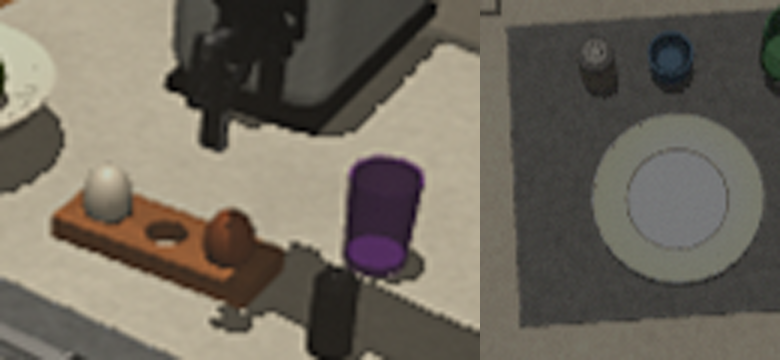

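The egg is under the gripper in the rack. Cup and salt stand well. Descending on the egg.

drive_tool:
  motion:
    - {"fingers": 1,"linear": [0.001,-0.002,0.015],"twist": 0}
    - {"fingers": 1,"linear": [0,0,0.03],"twist": 0}
    - {"fingers": 1,"linear": [0,0,0.03],"twist": 0}
    - {"fingers": 1,"linear": [0,0,0.025],"twist": 0}
    - {"fingers": 1,"linear": [0,0,0.008],"twist": 0}

```text
clock: 32.43
eef_pos: [481.0, -329.5, 28.3]
tool_rot: [3.138, -0.006, -3.017]
force: [-1.2, -0.3, 0.2]
width: 85.8
gripper_force: 0.0
```

drive_tool:
  motion:
    - {"fingers": 1,"linear": [0,0,0.003],"twist": 0}
    - {"fingers": 1,"linear": [0,0,0.003],"twist": 0}
    - {"fingers": 1,"linear": [0,0,0],"twist": 0}
    - {"fingers": 1,"linear": [0,0,0],"twist": 0}
    - {"fingers": 1,"linear": [0,0,0],"twist": 0}

```text
clock: 32.85
eef_pos: [483.8, -332.2, 26.8]
tool_rot: [-3.141, 0.0, -3.019]
force: [-0.1, -0.6, -0.2]
width: 85.2
gripper_force: 0.0
```

```bash
python3 go.py 483 -330 21 3.264;  python3 - <<'E'
from h import *
from cell import cams
a=cams.get_image("side")["color"];b=cams.get_image("top")["color"]
cv2.imwrite("pics/s6.png",a)
cv2.imwrite("pics/v6.png",np.hstack([cv2.resize(a[100:170,280:370],(450,350),interpolation=2),cv2.resize(b[140:210,330:400],(350,350),interpolation=2)]))
E
```

```text
at [ 483.8 -332.2   26.8] yaw -3.019 tool dx,dy,dz [0.5 2.3 5.8] twist 0.001 w 85.2
```

View pics/v6.png

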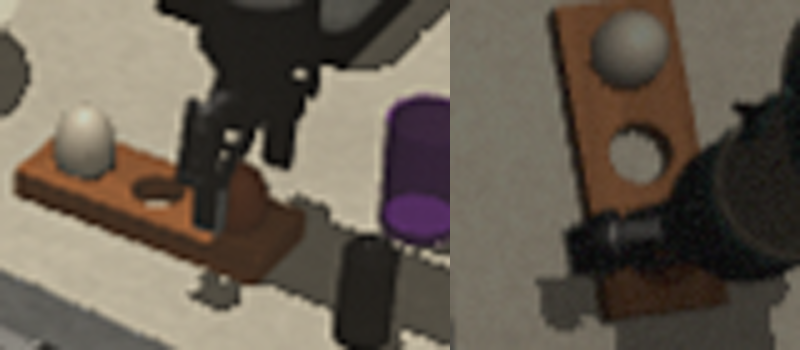

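drive_tool:
  motion:
    - {"fingers": 1,"linear": [0.0005,0.002,0.003],"twist": 0}
    - {"fingers": 1,"linear": [0,0,0.002],"twist": 0}
    - {"fingers": 1,"linear": [0,0,0],"twist": 0}
    - {"fingers": 1,"linear": [0,0,0],"twist": 0}

```text
clock: 33.28
eef_pos: [482.0, -329.8, 20.3]
tool_rot: [3.141, -0.002, -3.018]
force: [-0.8, 0.3, 0.1]
width: 85.5
gripper_force: 0.0
```

drive_tool:
  motion:
    - {"fingers": 0.3,"linear": [0,0,0],"twist": 0}
    - {"fingers": 0.3,"linear": [0,0,0],"twist": 0}
    - {"fingers": 0.3,"linear": [0,0,0],"twist": 0}
    - {"fingers": 0.3,"linear": [0,0,0],"twist": 0}
    - {"fingers": 0.3,"linear": [0,0,0],"twist": 0}

```text
clock: 33.7
eef_pos: [482.5, -331.0, 20.9]
tool_rot: [-3.14, -0.001, -3.019]
force: [-0.7, -2.7, 2.4]
width: 41.4
gripper_force: 60.2
```

drive_tool:
  motion:
    - {"fingers": 0.3,"linear": [0,0,0],"twist": 0}
    - {"fingers": 0.3,"linear": [0,0,0],"twist": 0}

```text
clock: 33.87
eef_pos: [482.4, -331.0, 20.9]
tool_rot: [-3.14, -0.001, -3.019]
force: [0.2, -3.2, 2.5]
width: 41.4
gripper_force: 60.3
```

drive_tool:
  motion:
    - {"fingers": 0.3,"linear": [0,0,-0.008],"twist": 0}
    - {"fingers": 0.3,"linear": [0,0,-0.02],"twist": 0}
    - {"fingers": 0.3,"linear": [0,0,-0.03],"twist": 0}
    - {"fingers": 0.3,"linear": [0,0,-0.03],"twist": 0}
    - {"fingers": 0.3,"linear": [0,0,-0.03],"twist": 0}

```text
clock: 34.28
eef_pos: [481.9, -328.1, 139.5]
tool_rot: [3.138, -0.002, -3.017]
force: [0.3, -1.0, -0.1]
width: 41.4
gripper_force: 61.1
```

drive_tool:
  motion:
    - {"fingers": 0.3,"linear": [0,0,0],"twist": 0}
    - {"fingers": 0.3,"linear": [0,0,0],"twist": 0}

```text
clock: 34.45
eef_pos: [483.3, -329.4, 140.3]
tool_rot: [-3.141, 0.001, -3.018]
force: [0.3, -0.2, -0.7]
width: 41.2
gripper_force: 61.1
```

```bash
python3 go.py 638.3 -12.2 50 3.203;  python3 - <<'E'
from h import *
from cell import cams
t=cv2.imread("pics/t5.png");s=cv2.imread("pics/s5.png")
for n,im,box in(("top",t,(245,120,285,155)),("side",s,(215,150,240,185))):
    h=cv2.cvtColor(im,cv2.COLOR_BGR2HSV);c=blob((h[...,0]>95)&(h[...,0]<125)&(h[...,1]>75),box);r=cv2.boundingRect(c);e=cv2.fitEllipse(c);print(n,r,e,plane(n,e[0],47))
a=cams.get_image("side")["color"];b=cams.get_image("top")["color"]
cv2.imwrite("pics/s7.png",a)
cv2.imwrite("pics/v7.png",np.vstack([np.hstack([cv2.resize(a[60:170,270:410],(420,330),interpolation=2),cv2.resize(b[110:220,250:370],(360,330),interpolation=2)]),np.hstack([cv2.resize(t[120:160,240:296],(420,270),interpolation=2),cv2.resize(s[145:185,200:256],(360,270),interpolation=2)])]))
E
```

```text
at [ 483.3 -329.4  140.3] yaw -3.018 tool dx,dy,dz [-193.   295.6   90.3] twist 0.062 w 41.2
top (256, 131, 15, 17) ((263.3415222167969, 138.73086547851562), (13.544328689575195, 15.308767318725586), 5.7731122970581055) [634.08310883 -14.45492396]
side (221, 159, 13, 7) ((226.9918670654297, 161.73822021484375), (6.656294345855713, 12.8797607421875), 82.25658416748047) [637.59905373 -13.50813167]
```

View pics/v7.png

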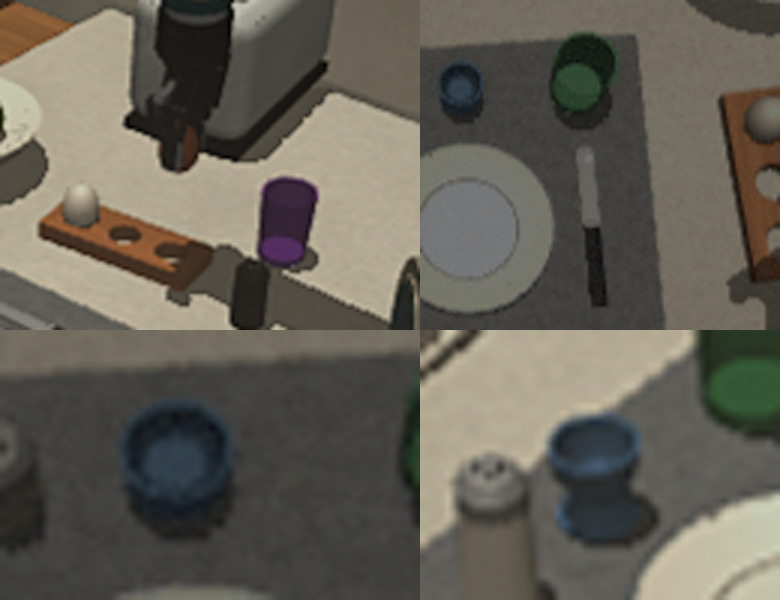

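The brown egg is held and the knife lies beside the plate, its blade pointing away. The cup rim is centred at about (178,455) in the crop. Carrying the egg over the cup.

drive_tool:
  motion:
    - {"fingers": 0.3,"linear": [-0.01,0.016,0],"twist": 0}
    - {"fingers": 0.3,"linear": [-0.016,0.0246,0],"twist": 0}
    - {"fingers": 0.3,"linear": [-0.016,0.0246,0],"twist": 0}
    - {"fingers": 0.3,"linear": [-0.016,0.0246,0],"twist": 0}
    - {"fingers": 0.3,"linear": [-0.016,0.0246,0],"twist": 0}

```text
clock: 34.97
eef_pos: [540.9, -205.5, 136.7]
tool_rot: [3.139, -0.005, -3.018]
force: [0.8, 0.4, -0.7]
width: 41.3
gripper_force: 61.1
```

drive_tool:
  motion:
    - {"fingers": 0.3,"linear": [-0.016,0.0246,0],"twist": 0}
    - {"fingers": 0.3,"linear": [-0.016,0.0246,0],"twist": 0}
    - {"fingers": 0.3,"linear": [-0.016,0.0246,0],"twist": 0}
    - {"fingers": 0.3,"linear": [-0.016,0.0246,0],"twist": 0}
    - {"fingers": 0.3,"linear": [-0.016,0.0246,0],"twist": 0}

```text
clock: 35.38
eef_pos: [605.1, -73.7, 136.5]
tool_rot: [3.14, -0.005, -3.018]
force: [1.1, 0.4, -0.6]
width: 41.3
gripper_force: 61.1
```

drive_tool:
  motion:
    - {"fingers": 0.3,"linear": [-0.016,0.0246,0],"twist": 0.03}
    - {"fingers": 0.3,"linear": [-0.016,0.0246,0],"twist": 0.032}
    - {"fingers": 0.3,"linear": [0,0,0],"twist": 0}
    - {"fingers": 0.3,"linear": [0,0,0],"twist": 0}
    - {"fingers": 0.3,"linear": [0,0,0],"twist": 0}

```text
clock: 35.8
eef_pos: [631.2, -23.6, 136.7]
tool_rot: [-3.141, -0.005, -3.08]
force: [-0.2, -1.1, -0.4]
width: 41.0
gripper_force: 61.1
```

```bash
python3 go.py 637 -13 50 3.203
```

```text
at [631.2 -23.6 136.7] yaw -3.08 tool dx,dy,dz [-6.5 10.2 86.7] twist 0.0 w 41.0
```

drive_tool:
  motion:
    - {"fingers": 0.3,"linear": [-0.0065,0.01,0],"twist": 0}
    - {"fingers": 0.3,"linear": [0,0,0.03],"twist": 0}
    - {"fingers": 0.3,"linear": [0,0,0.02],"twist": 0}
    - {"fingers": 0.3,"linear": [0,0,0],"twist": 0}
    - {"fingers": 0.3,"linear": [0,0,0],"twist": 0}

```text
clock: 36.22
eef_pos: [637.4, -13.4, 87.3]
tool_rot: [3.141, -0.004, -3.081]
force: [0.7, -0.1, -0.4]
width: 41.3
gripper_force: 61.1
```

drive_tool:
  motion:
    - {"fingers": 0.3,"linear": [0,0,0.01],"twist": 0}
    - {"fingers": 0.3,"linear": [0,0,0.008],"twist": 0}
    - {"fingers": 0.3,"linear": [0,0,0],"twist": 0}
    - {"fingers": 0.3,"linear": [0,0,0],"twist": 0}

```text
clock: 36.55
eef_pos: [638.2, -12.8, 70.2]
tool_rot: [3.141, -0.002, -3.081]
force: [0.1, -0.7, -0.6]
width: 41.6
gripper_force: 61.1
```

```bash
python3 go.py 637 -13 41 3.203;  python3 - <<'E'
from h import *
from cell import cams
a=cams.get_image("side")["color"];b=cams.get_image("top")["color"]
cv2.imwrite("pics/v8.png",np.hstack([cv2.resize(a[120:190,190:270],(400,350),interpolation=2),cv2.resize(b[100:180,220:300],(350,350),interpolation=2)]))
E
```

```text
at [638.2 -12.8  70.2] yaw -3.081 tool dx,dy,dz [ 1.2 -0.1 29.2] twist -0.0 w 41.6
```

View pics/v8.png

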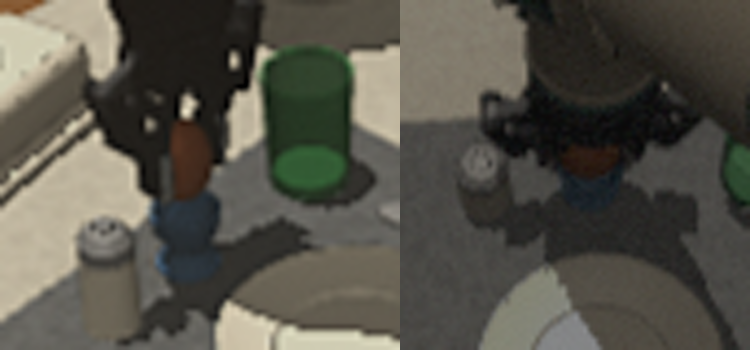

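The egg hangs above the cup opening. Lowering it gently.

drive_tool:
  motion:
    - {"fingers": 0.3,"linear": [0.001,0,0.008],"twist": 0}
    - {"fingers": 0.3,"linear": [0,0,0.008],"twist": 0}
    - {"fingers": 0.3,"linear": [0,0,0.006],"twist": 0}
    - {"fingers": 0.3,"linear": [0,0,0],"twist": 0}
    - {"fingers": 0.3,"linear": [0,0,0],"twist": 0}

```text
clock: 37.07
eef_pos: [636.9, -12.8, 47.6]
tool_rot: [3.141, -0.003, -3.08]
force: [0.5, -0.1, -0.2]
width: 41.2
gripper_force: 61.1
```

drive_tool:
  motion:
    - {"fingers": 0.3,"linear": [0,0,0.002],"twist": 0}
    - {"fingers": 0.3,"linear": [0,0,0],"twist": 0}
    - {"fingers": 0.3,"linear": [0,0,0],"twist": 0}
    - {"fingers": 0.3,"linear": [0,0,0],"twist": 0}

```text
clock: 37.4
eef_pos: [637.4, -12.7, 46.5]
tool_rot: [3.141, -0.001, -3.08]
force: [-0.8, -1.0, -0.5]
width: 41.0
gripper_force: 61.1
```

drive_tool:
  motion:
    - {"fingers": 0.3,"linear": [0,0,0.0015],"twist": 0}
    - {"fingers": 0.3,"linear": [0,0,0],"twist": 0}
    - {"fingers": 0.3,"linear": [0,0,0],"twist": 0}
    - {"fingers": 0.3,"linear": [0,0,0],"twist": 0}

```text
clock: 37.73
eef_pos: [637.4, -13.3, 45.6]
tool_rot: [-3.141, -0.001, -3.081]
force: [-0.8, -1.6, 6.2]
width: 41.3
gripper_force: 64.2
```

drive_tool:
  motion:
    - {"fingers": 0.3,"linear": [0,0,0.001],"twist": 0}
    - {"fingers": 0.3,"linear": [0,0,0],"twist": 0}
    - {"fingers": 0.3,"linear": [0,0,0],"twist": 0}

```text
clock: 37.98
eef_pos: [637.5, -13.4, 45.5]
tool_rot: [-3.14, -0.001, -3.081]
force: [-3.3, -2.9, 12.0]
width: 41.4
gripper_force: 66.8
```

Run:
```python
from h import *
from cell import cams
a=cams.get_image("side")["color"]
cv2.imwrite("pics/v9.png",cv2.resize(a[120:190,190:270],(640,560),interpolation=2))
```

```text
(no output)
```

View pics/v9.png

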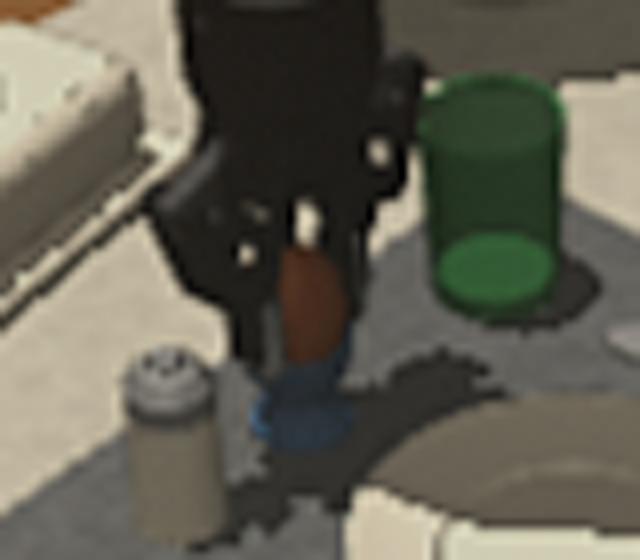

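The egg is down inside the cup bowl and upright. I'll release with a partial opening to stay clear of the salt.

drive_tool:
  motion:
    - {"fingers": 0.3,"linear": [0,0,-0.001],"twist": 0}
    - {"fingers": 0.75,"linear": [0,0,0],"twist": 0}
    - {"fingers": 0.75,"linear": [0,0,0],"twist": 0}
    - {"fingers": 0.75,"linear": [0,0,0],"twist": 0}
    - {"fingers": 0.75,"linear": [0,0,0],"twist": 0}

```text
clock: 38.45
eef_pos: [637.3, -12.4, 44.6]
tool_rot: [3.141, -0.002, -3.08]
force: [0.7, 0.2, 0.0]
width: 63.7
gripper_force: 0.0
```

drive_tool:
  motion:
    - {"fingers": 0.75,"linear": [0,0,-0.01],"twist": 0}
    - {"fingers": 0.75,"linear": [0,0,-0.02],"twist": 0}
    - {"fingers": 0.75,"linear": [0,0,-0.03],"twist": 0}
    - {"fingers": 0.75,"linear": [0,0,-0.03],"twist": 0}
    - {"fingers": 0.75,"linear": [0,0,-0.03],"twist": 0}

```text
clock: 38.87
eef_pos: [637.3, -12.4, 166.5]
tool_rot: [3.141, -0.002, -3.08]
force: [0.2, 0.3, -0.6]
width: 64.2
gripper_force: 0.0
```

drive_tool:
  motion:
    - {"fingers": 0.75,"linear": [0,0.03,-0.02],"twist": 0}
    - {"fingers": 0.75,"linear": [0,0.04,0],"twist": 0}
    - {"fingers": 0.75,"linear": [0,0.04,0],"twist": 0}
    - {"fingers": 0.75,"linear": [0,0.04,0],"twist": 0}
    - {"fingers": 0.75,"linear": [0,0.04,0],"twist": 0}

```text
clock: 39.28
eef_pos: [625.7, 178.7, 186.0]
tool_rot: [3.141, -0.0, -3.081]
force: [1.2, 1.2, 0.1]
width: 64.0
gripper_force: 0.0
```

drive_tool:
  motion:
    - {"fingers": 0.75,"linear": [0,0.04,0],"twist": 0}
    - {"fingers": 0.75,"linear": [0,0.04,0],"twist": 0}
    - {"fingers": 0.75,"linear": [0,0.04,0],"twist": 0}
    - {"fingers": 0.75,"linear": [0,0,0],"twist": 0}
    - {"fingers": 0.75,"linear": [0,0,0],"twist": 0}

```text
clock: 39.7
eef_pos: [616.7, 301.4, 185.6]
tool_rot: [3.139, -0.002, -3.074]
force: [0.2, -2.1, -0.7]
width: 64.2
gripper_force: 0.0
```

Run:
```python
from h import *
from cell import cams
a=cams.get_image("side")["color"];b=cams.get_image("top")["color"]
cv2.imwrite("pics/s10.png",a);cv2.imwrite("pics/t10.png",b)
f=np.vstack([np.hstack([cv2.resize(a[100:215,190:310],(400,383),interpolation=2),cv2.resize(b[115:230,205:325],(400,383),interpolation=2)]),np.hstack([cv2.resize(a[80:180,260:400],(280,200),interpolation=2),cv2.resize(b[120:250,340:440],(154,200)),np.zeros((200,366,3),np.uint8)])])
cv2.imwrite("pics/v10.png",np.clip(f*1.5,0,255).astype(np.uint8))
```

```text
(no output)
```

View pics/v10.png

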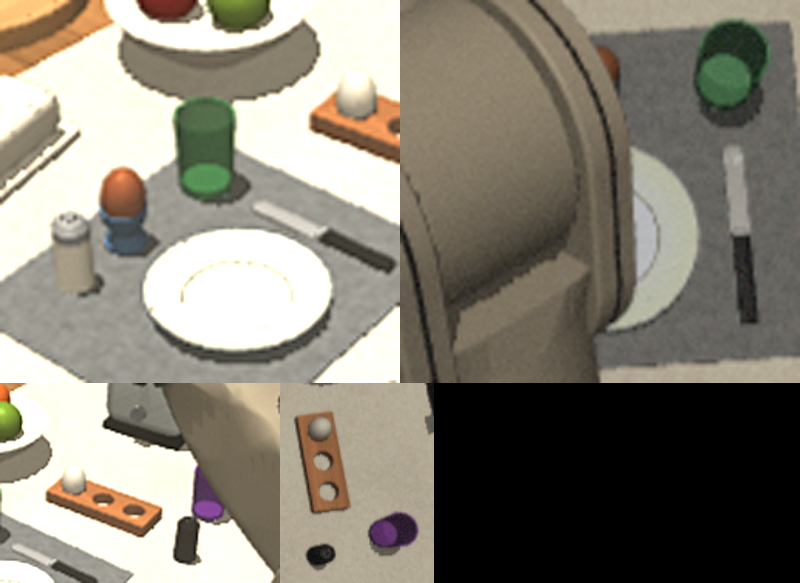

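The egg is seated upright in the cup. Salt, cup, tumbler and knife are in place, and the white egg and pepper are unmoved. One numeric check before handing in.

Run:
```python
from h import *
P=np.array([499.5,-20]);c,s=np.cos(.061),np.sin(.061);F=lambda p:np.round(np.array([[c,s],[-s,c]])@(p-P),1)
tip=plane("top",(304.85,159.65),6);e=plane("top",(309.05,211.25),8);u=(tip-e)/np.linalg.norm(tip-e)
print("knife",F(e+85*u),np.arctan2(u[1],u[0])-.061,np.linalg.norm(tip-e))
print("tumbler",F(plane("top",(301.85,138.65),7)),"salt",F(plane("top",(238,137),79)),F(plane("side",(190+70*.3-.3,100+223*.3-.3),79)),"cup",F(np.array([637.3,-12.8])))
```

```text
knife [   1.3 -123.9] -0.010812453417774051 157.1172268962567
tumbler [ 139.5 -121.2] salt [134.7  70.5] [130.5  76.1] cup [138.   -1.2]
```

All values are well inside the limits.

```bash
python3 -c "
from cell import ctrl
print(ctrl.finish_job())"
```

```text
the job is handed in; nothing more can be done
None
```

I laid the breakfast place and handed it in at about 40 s of the 141 s: by my camera check the knife, cup, salt and tumbler are within tolerance, the brown egg looks seated upright in the cup, and the plate, pepper, jam jar and white egg were not touched; no verdict came back.

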